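# Dust off the pickup coils in the blow-off box

## Robot

A 7-joint arm with a two-finger parallel gripper is mounted at the origin on a cart in front of the work surface, level with it; the furniture and walls round the work are solid. World frame = base frame: x ahead of the robot, y to its left, z up, the work surface at z = 0. Lengths are in m, angles in rad, forces in N, time in s.
With the tool pointing down it reaches from about 0.4 to 0.85 m from the base axis. Payload 10.4 kg.
Tool frame: the origin (TCP) lies at the very end of the fingers, on their centre line; the grasp point (between the pads) lies manip.hold_point_z behind it (manip.hold_point_z is the distance from the TCP to the grasp point, in m); z points along the fingers, y is the direction in which the jaws open and shut (so a half turn about z gives the same grasp; the last joint's range is limited). The gripper opens to 85 mm and grips with 20 to 120 N. Pads are 22 mm wide; open, the fingers measure 114 mm over their backs; the gripper's body (76 mm by 85 mm) begins 54 mm behind the grasp point. The pads swing forward as they close: fully open they stand 13 mm farther back than shut.
Start: joints at [-1.235, 0.332, -0.065, 1.46, 0.022, 1.35, -0.088], TCP at [0.219, 0.585, 0.231] pointing down, gripper open.
Joint ranges: [-2.6, 2.6], [-0.5, 2.12], [-1.47, 1.34], [0.16, 2.42], [-1.27, 4.41], [0.06, 2.06], [-2.6, 2.6]. Speed limits (rad/s): [2.22, 2.22, 2.79, 2.79, 3.14, 3.14, 3.14].

## Interface

Orientations are given as a unit quaternion [x, y, z, w].
In Python, from workcell import manip gives the robot as it stands.
- The arm moves only by the tool jog_arm, never from a script. Its arguments are lists of equal length, an entry for each row: "translation": the shift along the world's x, y, z in mm, a list of three; "turn": the turn about the world's z in degrees. In form: {"translation": [[x, y, z], ...], "turn": [turn, ...]}. A call has 1 to 12 rows; each row is the pose to reach, as a shift and turn from the pose measured when the call began; what a row does not reach only later rows make up. A row lasts 1/12 s, in which the tool goes at most 41.7 mm and 7.16 degrees, less where a joint would pass 70% of its speed; a pose out of reach is approached as far as the arm can. A call with a gripper value outside its range is refused whole. "grip" is the finger opening in mm, from 0 to 85.4, set as the call begins (left out, the last holds). The fingers move at their own pace and stop on an object; "grip_force" is the grip in N (left out, the last holds). Time passes only in rows, so rows that repeat a pose let the fingers close. It gives the time, the measured TCP pose, the force and the opening at its end, in the units of the state.
- manip.get_obs(): the state, without advancing time (a new reading comes with each control period).
- manip.camera(name): name is "side" or "top" or "wrist"; returns a dict with "frame" (384x512x3 uint8, red, green, blue), "mtx" (3x3 intrinsics, pixels), "pose" (4x4, takes a point from camera to world coordinates). Camera axes: x right, y down, z forward; pixel columns grow to the right and rows downward; lengths in m; the calibration is good to about 2 mm. A picture is of the moment at which its call begins. There is no depth.
- manip.hand_in(): hands the job in, once; it reports no verdict.
Trained networks look in a picture, given as the dict that the camera call returned (one of the last four; its "shot" number tells which), for a name from the list of things; names that differ only in an ending like _2 or _b are one class to them, and where a whole thing is asked for, a point or a joint stands for the part that bears it (a point fixed in the world has none). Each returns a list of dicts, best first, with "confidence" (0 to 1); they miss things now and then, are a little off and sometimes report something else, mostly with a low value. They report only what shows in the picture. A call takes as long as a camera call.
- manip.outline_of(picture, label): "mask" (384x512 bool, what is visible of it) and "extent" ([left, top, right, bottom] in pixels, round what is visible of it).
- manip.pinpoint(picture, label): "at" ([column, row] in pixels: a listed point, or the origin of a listed thing).
The state is a dict: "clock": time; "joint_pos": joint angles; "joint_velocities": joint speeds; "tau": joint torques, N m; "position": TCP position; "ee_rot": TCP orientation; "ft_force": force on the tool from outside, world axes, zero at the start; "torque": the same for the moment, N m; "grip_width": opening from 0.0 (shut) to 1.0 (fully open).
Only numpy, scipy, OpenCV 4.12 (cv2) and the standard library are available. Lean on these libraries where they do the work, as an engineer would, in place of code of your own. Each camera call takes 0.05 s, during which the arm holds its last target. There are 200 camera calls.

## Task

Blow the dust off the copper pickup coils lying on the bench: squeeze the blow-off box's thumb lever against the fixed pull so that the latch bar lifts out of its catch, swing the clear guard wide open, lay each coil in a slot of its own in the rack, swing the guard shut so that the bar drops back into its catch, and only then press the cap of the duster can right down and let it spring up. Afterwards lift the latch and swing the guard wide open again, lay every coil flat on the floor of the shallow grey tray, not one on another, and leave the empty box shut and latched. Leave the fuse box where it is.

Things in the scene. Friction and masses are not known exactly. Their poses are not given: they have to be found in the camera images.
- box: Blow-off box, fixed: dark steel base 142 x 210 mm, low grey walls at the rear (+x) and both sides (inside at y = +-101 mm), tops 66 mm over the bench; front (-x) and top are closed only by the clear guard. Origin on the bench under the middle of the rack; x to the rear, y to the left, z up. A roof strip with an air manifold under it runs along the rear wall, x = +54 to +74 mm, top 70 mm.
- rack (a point): Middle of the rack's floor in the box, 20 mm over the bench, axes as the box. Two toothed rails (|x| = 22 to 50 mm, teeth 12 mm high) make three slots along x, 40 mm wide, middles at y = -56, 0, +56 mm; 9 mm high end stops at |x| = 43 to 47 mm. A coil lies along x with its middle at x = 0 (play 8 mm, sideways 4 mm), 16 mm over the floor. Between the rails the floor is free for fingers.
- guard (a joint): Swing of the clear guard (top and front in one piece, 117 x 212 mm, top 75 mm over the bench, front down to 24 mm), hinged upright at the box's rear left corner. 0 = shut, grows in rad as the front swings towards the robot and then to the left (clockwise seen from above), up to 1.75. Light friction, stays where it is left. The latch bar holds it shut.
- guard_hinge (a point): Point on the guard's hinge axis, 105 mm over the bench. Its axes turn with the guard and are parallel to the box's when the guard is shut. In these axes the pull stands at (-130, -108) mm and the foot of the thumb lever (the latch pivot, 46 mm over the bench) at (-130, -142) mm.
- pull (a point): The fixed upright black pull on the guard's front: 10 mm wide along the guard's y, 12 mm thick along its x, from 34 to 128 mm over the bench. This point is in its middle 108 mm over the bench; axes turn with the guard.
- latch (a joint): Turn of the latch bar and its thumb lever, rad, about the pivot on the guard's front. 0 = bar level (down in its catch when the guard is shut); grows to 0.38 as the lever is squeezed towards the pull (about 1 N) and the bar's free end rises. Clears the catch from about 0.17; falls back by its own weight. If the guard is pushed shut with the bar down, the bar rides up a ramp (up to 10 N at the pull) and drops in.
- thumb (a point): Steel thumb lever: 8 mm wide plate, 12 mm thick, standing up to the right (-y) of the pull, top 125 mm over the bench. This point is in its middle 108 mm over the bench, 40 mm from the pull's middle at rest (31 mm gap, 49 mm over the outsides), about 24 mm nearer when fully squeezed. Pinched together with the pull from above, both can be held and the guard swung by them.
- bar_tip (a point): Near the free end of the steel latch bar (6 x 10 mm, 112 mm long), 46 mm over the bench at rest. The catch is fixed to the box's right-hand side.
- cap (a joint): Travel of the duster can's sprung cap: 0 = up, 0.008 m = right down. Takes about 6 N to go right down; springs back when let go.
- cap_top (a point): Middle of the top of the round black cap (30 mm across) of the duster can clamped behind the box, 178 mm over the bench when up. A thin white straw leaves it towards the box (-x). Press it straight down.
- coil_0: Pickup coil, 86 mm long, 90 g: a bare copper winding 22 mm across and 60 mm long between two square black flanges (32 x 32 x 5 mm), with a brass stub 8 mm long at each end. Origin at the middle of the winding, x along the coil; lying, it is 16 mm above its support. May be absent.
- coil_1: Pickup coil, 86 mm long, 90 g: a bare copper winding 22 mm across and 60 mm long between two square black flanges (32 x 32 x 5 mm), with a brass stub 8 mm long at each end. Origin at the middle of the winding, x along the coil; lying, it is 16 mm above its support. May be absent.
- coil_2: Pickup coil, 86 mm long, 90 g: a bare copper winding 22 mm across and 60 mm long between two square black flanges (32 x 32 x 5 mm), with a brass stub 8 mm long at each end. Origin at the middle of the winding, x along the coil; lying, it is 16 mm above its support. May be absent.
- tray: Shallow grey open tray fixed on the bench, 230 (x) x 140 (y) x 18 mm, walls 4 mm, dark liner. Origin under its middle on the bench; inner floor 5 mm over the bench (to 6 mm with the liner). Holds three coils side by side along its x, each lying along its y, 56 mm apart.
- fuse_box: Small grey fuse box with a lid, 57 x 74 x 25 mm, loose bystander. Origin under its middle.

How it is judged:
On the way, in this order (a step that is already met when the one before it is completed fails the run):
1. the latch bar is lifted out of its catch while the guard is shut (value of joint latch above 0.16 rad and value of joint guard below 0.05 rad).
2. the guard is swung wide open (value of joint guard above 1.2 rad), for 0.1 s.
3. every coil lies in a slot of the rack and the guard is shut with the bar down in its catch (x of coil_0 in the frame of rack between -0.014 and 0.014 m and z of coil_0 in the frame of rack between 0.01 and 0.022 m and (y of coil_0 in the frame of rack between -0.064 and -0.048 m or y of coil_0 in the frame of rack between -0.008 and 0.008 m or y of coil_0 in the frame of rack between 0.048 and 0.064 m) and angle between the x axis of each of coil_0, coil_1, coil_2 and the x axis of rack, either way round below 0.2 rad and x of coil_1 in the frame of rack between -0.014 and 0.014 m and z of coil_1 in the frame of rack between 0.01 and 0.022 m and (y of coil_1 in the frame of rack between -0.064 and -0.048 m or y of coil_1 in the frame of rack between -0.008 and 0.008 m or y of coil_1 in the frame of rack between 0.048 and 0.064 m) and x of coil_2 in the frame of rack between -0.014 and 0.014 m and z of coil_2 in the frame of rack between 0.01 and 0.022 m and (y of coil_2 in the frame of rack between -0.064 and -0.048 m or y of coil_2 in the frame of rack between -0.008 and 0.008 m or y of coil_2 in the frame of rack between 0.048 and 0.064 m) and value of joint guard below 0.03 rad and value of joint latch below 0.06 rad), for 0.2 s.
4. the duster cap is pressed right down with the guard shut and the coils in the box (value of joint cap above 0.006 m and value of joint guard below 0.03 rad and value of joint latch below 0.06 rad and x of coil_0 in the frame of rack between -0.06 and 0.06 m and y of coil_0 in the frame of rack between -0.1 and 0.1 m and z of each of coil_0, coil_1, coil_2 in the frame of rack below 0.045 m and x of coil_1 in the frame of rack between -0.06 and 0.06 m and y of coil_1 in the frame of rack between -0.1 and 0.1 m and x of coil_2 in the frame of rack between -0.06 and 0.06 m and y of coil_2 in the frame of rack between -0.1 and 0.1 m), for 0.1 s.
5. the cap has sprung up again and then the latch bar is lifted again (all of step 1 and value of joint cap below 0.002 m).
6. the guard is swung wide open again (value of joint guard above 1.2 rad), for 0.1 s.
At the end, for the whole second after the job is handed in: Every coil lies flat on the tray's floor inside its walls, at rest (middle 12 to 28 mm over the bench, so none lies on another), the guard is shut (under 0.03 rad) with the latch bar down in its catch (under 0.06 rad) and the cap is up (x of coil_0 in the frame of tray between -0.11 and 0.11 m and y of coil_0 in the frame of tray between -0.065 and 0.065 m and z of coil_0 in the frame of tray between 0.012 and 0.028 m and linear speed of each of coil_0, coil_1, coil_2 below 0.02 m/s and x of coil_1 in the frame of tray between -0.11 and 0.11 m and y of coil_1 in the frame of tray between -0.065 and 0.065 m and z of coil_1 in the frame of tray between 0.012 and 0.028 m and x of coil_2 in the frame of tray between -0.11 and 0.11 m and y of coil_2 in the frame of tray between -0.065 and 0.065 m and z of coil_2 in the frame of tray between 0.012 and 0.028 m and value of joint guard below 0.03 rad and value of joint latch below 0.06 rad and value of joint cap below 0.002 m); the robot touches nothing.
It fails at once if the duster cap is pressed while the guard is not shut (value of joint cap above 0.005 m and value of joint guard above 0.06 rad).
It fails at once if the fuse box is moved by more than 4 cm (distance of fuse_box from where it was at the start of the episode above 0.04 m).
Of coil_0, coil_1, coil_2 only 2 to 3 are there at a start; the rules pass over those that are not, and their reading is None.
At some moment in a run one of coil_0, coil_1, coil_2 may be knocked a few centimetres aside while the robot is not near it.
Once in a run the grip may slacken for a moment while it holds something.
It also fails if it takes over 210 s, if anything falls off the work surface, if the arm or the gripper's body presses on something with over 40 N, if the wrist force passes 120 N, or if a joint passes its speed limit or range.

## Working session

There is one attempt and no reset: what is moved stays moved. The work goes in short steps, Python scripts to look and compute and a tool call to move; the robot and the scene stay as the last step left them, time stands still between calls to the robot, and variables do not carry over. Pictures are saved under pics/ and viewed, about 12 in all and at most 16, crops included, and the job is handed in when it is done.

Besides the shell and the picture viewer there is one more tool, called after "Call:" as name(argument=value, ...) on one line, values as JSON. jog_arm: Moves the arm, as the interface text tells. Its arguments: {"type":"object","properties":{"translation":{"type":"array"},"turn":{"type":"array"},"grip":{"type":"number"},"grip_force":{"type":"number"}},"required":["translation","turn"]}

```bash
mkdir -p pics; ls; cat > h.py <<'E'
import numpy as np, cv2
from workcell import manip
from scipy.spatial.transform import Rotation as R
def ray(c,px):
    K=np.array(c["mtx"]);T=np.array(c["pose"])
    p=cv2.undistortPoints(np.array([[px]],float),K,None)[0,0]
    d=T[:3,:3]@np.array([p[0],p[1],1]);return T[:3,3],d/np.linalg.norm(d)
def atz(c,px,z):
    o,d=ray(c,px);return o+d*(z-o[2])/d[2]
def proj(c,P):
    T=np.linalg.inv(np.array(c["pose"]));P=np.atleast_2d(P)@T[:3,:3].T+T[:3,3]
    q=P@np.array(c["mtx"]).T;return q[:,:2]/q[:,2:]
def tri(obs):
    A=np.zeros((3,3));b=np.zeros(3)
    for c,px in obs:
        o,d=ray(c,px);M=np.eye(3)-np.outer(d,d);A+=M;b+=M@o
    return np.linalg.solve(A,b)
def save(c,n): cv2.imwrite(f"pics/{n}.png",c["frame"][:,:,::-1])
def coils(c,z,minconf=.2):
    out=[]
    for d in manip.outline_of(c,"coil_0"):
        if d["confidence"]<minconf: continue
        m=d["mask"].astype(np.uint8)
        ys,xs=np.nonzero(m)
        if len(xs)<30: continue
        P=np.array([atz(c,p,z)[:2] for p in np.c_[xs,ys][::max(1,len(xs)//400)]])
        (cx,cy),(w,h),a=cv2.minAreaRect(P.astype(np.float32)*1000)
        if w<h: w,h=h,w;a+=90
        a=(a+90)%180-90
        out.append((round(d["confidence"],2),round(cx),round(cy),round(w),round(h),round(a)))
    return out
def obs():
    o=manip.get_obs();print("t",round(o["clock"],2),"pos",np.round(np.array(o["position"])*1000,1),"rpy",np.round(R.from_quat(o["ee_rot"]).as_euler("xyz",degrees=True),1),"F",np.round(o["ft_force"],1),"w",round(o["grip_width"]*85.4,1));return o
E
cat > a.py <<'E'
from h import *
obs();print("hold",manip.hold_point_z)
cs={n:manip.camera(n) for n in("top","side")}
names=["box","rack","guard_hinge","pull","thumb","bar_tip","cap_top","coil_0","tray","fuse_box"]
hz=dict(box=0,rack=.02,guard_hinge=.105,pull=.108,thumb=.108,bar_tip=.046,cap_top=.178,coil_0=.016,tray=0,fuse_box=0)
for n,c in cs.items():
    save(c,n+"0")
    print(n,np.round(np.array(c["pose"])[:3,3],3))
    for l in names:
        for d in manip.pinpoint(c,l)[:4]:
            print(n,l,round(d["confidence"],2),np.round(d["at"]),np.round(1000*atz(c,d["at"],hz[l])))
    print(coils(c,.016))
E
python3 a.py
```

```text
pics
t 0.0 pos [219.4 584.8 230.5] rpy [-179.9    0.   159.4] F [-0.7  0.2  0.3] w 85.6
hold 0.0187
top [ 0.306 -0.02   1.686]
top box 0.85 [261. 191.] [546. -23.   0.]
top guard_hinge 0.74 [228. 165.] [622.  97. 105.]
top pull 0.56 [259. 211.] [459. -19. 108.]
top pull 0.51 [295. 214.] [ 449. -145.  108.]
top thumb 0.5 [230. 169.] [606.  89. 108.]
top bar_tip 0.57 [292. 215.] [ 454. -141.   46.]
top cap_top 0.5 [261. 155.] [646. -19. 178.]
top coil_0 0.72 [358. 223.] [ 431. -386.   16.]
top coil_0 0.6 [321. 215.] [ 460. -249.   16.]
top fuse_box 0.54 [314. 169.] [ 634. -225.    0.]
[]
side [ 0.519 -0.95   0.704]
side box 0.73 [270. 182.] [622. 274.   0.]
side box 0.7 [249. 232.] [543. -13.   0.]
side rack 0.68 [282. 286.] [ 615. -254.   20.]
side rack 0.6 [250. 225.] [545.  -8.  20.]
side guard_hinge 0.65 [270. 182.] [606.  91. 105.]
side guard_hinge 0.31 [217. 249.] [ 464. -218.  105.]
side pull 0.6 [226. 199.] [479.  -7. 108.]
side thumb 0.44 [219. 208.] [462. -55. 108.]
side bar_tip 0.66 [218. 246.] [ 462. -135.   46.]
side cap_top 0.56 [286. 180.] [640. -25. 178.]
side coil_0 0.67 [219. 283.] [ 468. -236.   16.]
side coil_0 0.67 [198. 337.] [ 431. -392.   16.]
side tray 0.9 [238. 172.] [509. 342.   0.]
side fuse_box 0.71 [282. 282.] [ 620. -220.    0.]
[(0.72, 465, -233, 85, 47, -7), (0.56, 436, -391, 85, 48, -11)]
```

```bash
python3 - <<'E'
import cv2,numpy as np
t=cv2.imread("pics/top0.png");s=cv2.imread("pics/side0.png")
a=cv2.resize(t[100:292,120:400],(800,549),interpolation=3)
b=cv2.resize(s[110:370,120:400],(646,600),interpolation=3)
cv2.imwrite("pics/v1.png",a);cv2.imwrite("pics/v2.png",b)
E
```

```text
(no output)
```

View pics/v1.png

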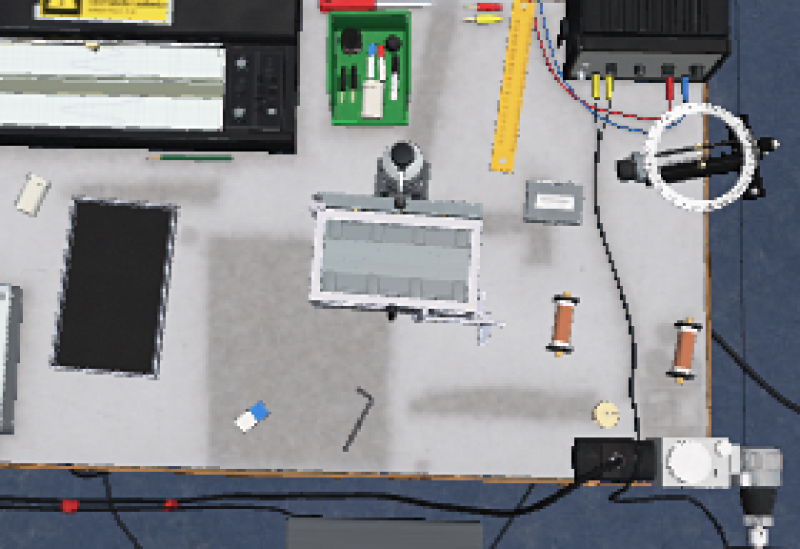

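View pics/v2.png

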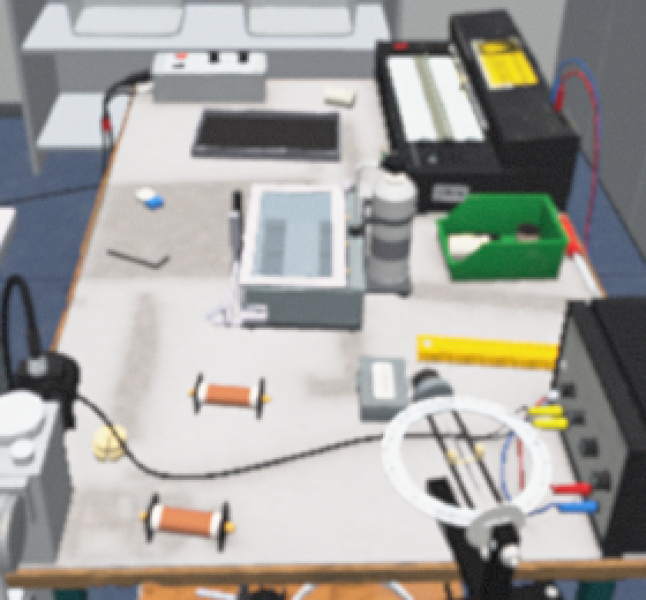

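Call:
jog_arm(translation=[[15,-35,0],[35,-75,0],[55,-115,0],[75,-155,0],[90,-195,0],[105,-235,0],[120,-275,0],[135,-315,0],[150,-355,0],[165,-395,0],[180,-435,0],[195,-475,0]], turn=[1,3,5,7,9,11,13,15,16,16,16,16])

```text
clock: 2.2
position: [0.4086, 0.1246, 0.2317]
ee_rot: [0.04, 0.999, 0.0, 0.0]
ft_force: [1.6, 0.8, -0.2]
grip_width: 0.996
```

Call:
jog_arm(translation=[[20,-40,10],[30,-80,20],[40,-120,30],[50,-130,40],[50,-130,50],[50,-130,50]], turn=[0,0,0,0,0,0])

```text
clock: 2.7
position: [0.4596, -0.0062, 0.2835]
ee_rot: [0.041, 0.999, 0.001, 0.002]
ft_force: [-1.0, 0.7, 0.2]
grip_width: 1.002
```

```bash
cat > b.py <<'E'
from h import *
o=obs();T=manip.camera("top");S=manip.camera("side");W=manip.camera("wrist")
save(W,"w1");print("wrist cam",np.round(np.array(W["pose"]),3))
hz=dict(box=0,rack=.02,guard_hinge=.105,pull=.108,thumb=.108,bar_tip=.046,cap_top=.178,coil_0=.016,tray=0,fuse_box=0)
for n,c in(("W",W),("T",T),("S",S)):
    for l in hz:
        for d in manip.pinpoint(c,l)[:3]:
            if d["confidence"]>.3: print(n,l,round(d["confidence"],2),np.round(d["at"]),np.round(1000*atz(c,d["at"],hz[l]))[:2])
E
python3 b.py
```

```text
t 2.7 pos [459.6  -6.2 283.5] rpy [179.9   0.2 175.3] F [-1.   0.7  0.2] w 85.6
wrist cam [[ 0.079  0.951  0.298  0.382]
 [ 0.997 -0.076 -0.022  0.002]
 [ 0.001  0.298 -0.954  0.424]
 [ 0.     0.     0.     1.   ]]
W box 0.63 [249. 211.] [543. -15.]
W rack 0.65 [137. 171.] [ 468. -157.]
W guard_hinge 0.91 [343. 281.] [599.  92.]
W pull 0.75 [250. 179.] [466.  -6.]
W thumb 0.95 [209. 183.] [467. -50.]
W bar_tip 0.96 [134. 171.] [ 461. -150.]
W coil_0 0.68 [ 85. 171.] [ 462. -228.]
W tray 0.34 [252. 211.] [544. -11.]
W fuse_box 0.96 [122. 272.] [ 627. -217.]
T guard_hinge 0.58 [228. 168.] [612.  97.]
T bar_tip 0.39 [294. 213.] [ 460. -145.]
T cap_top 0.55 [261. 156.] [641. -20.]
T coil_0 0.71 [318. 214.] [ 460. -237.]
T coil_0 0.45 [357. 224.] [ 429. -383.]
T coil_0 0.45 [314. 169.] [ 633. -223.]
T tray 0.82 [162. 200.] [499. 351.]
T fuse_box 0.79 [318. 168.] [ 640. -238.]
S box 0.89 [250. 228.] [546.   6.]
S rack 0.66 [251. 228.] [549. -22.]
S guard_hinge 0.72 [270. 182.] [608.  89.]
S pull 0.73 [224. 200.] [473. -13.]
S thumb 0.7 [222. 206.] [469. -42.]
S thumb 0.66 [226. 199.] [478. -10.]
S bar_tip 0.49 [219. 248.] [ 463. -144.]
S cap_top 0.62 [291. 178.] [654. -16.]
S coil_0 0.8 [197. 339.] [ 430. -397.]
S tray 0.59 [236. 171.] [501. 356.]
S fuse_box 0.88 [281. 280.] [ 618. -213.]
```

View pics/w1.png

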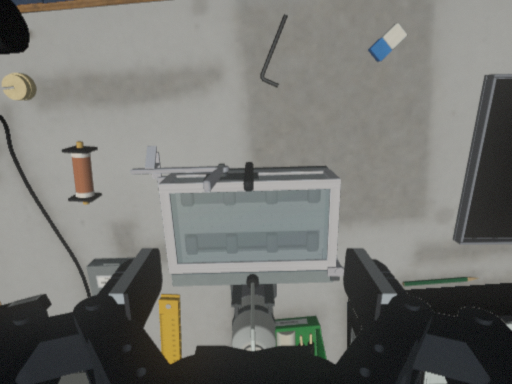

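Call:
jog_arm(translation=[[0,-3,-40],[0,-6,-80],[0,-8,-110],[0,-8,-110],[0,-8,-110]], turn=[0,0,0,0,0])

```text
clock: 4.77
position: [0.458, -0.0136, 0.1715]
ee_rot: [0.04, 0.999, -0.0, -0.001]
ft_force: [-0.3, -0.1, 0.1]
grip_width: 0.999
```

```bash
cat > c.py <<'E'
from h import *
import sys
o=obs();W=manip.camera("wrist");save(W,sys.argv[1])
print("tcp px",proj(W,np.array(o["position"])))
for l,z in dict(guard_hinge=.105,pull=.108,thumb=.108,bar_tip=.046,box=0,rack=.02).items():
    for d in manip.pinpoint(W,l)[:2]:
        if d["confidence"]>.3: print(l,round(d["confidence"],2),np.round(d["at"]),np.round(1000*atz(W,d["at"],z))[:2])
for l in("pull","thumb"):
    for d in manip.outline_of(W,l)[:1]: print(l,"extent",d["confidence"],d["extent"])
E
python3 c.py w2
```

```text
t 4.77 pos [458.  -13.6 171.5] rpy [-1.800e+02 -1.000e-01  1.754e+02] F [-0.3 -0.1  0.1] w 85.3
tcp px [[250.88727922 251.76579524]]
thumb 0.7 [202. 225.] [468. -50.]
bar_tip 0.63 [101. 200.] [ 462. -150.]
box 0.77 [259. 245.] [541. -12.]
pull extent 0.58 [95.1, 182.5, 386.1, 341.0]
thumb extent 0.9 [94.7, 189.7, 228.5, 243.1]
```

View pics/w2.png

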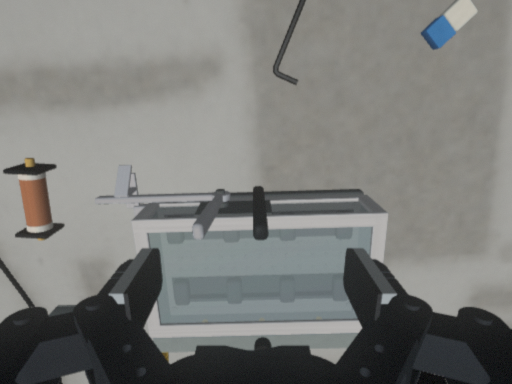

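```bash
python3 - <<'E'
from h import *
import math
# wrist pose at w2: recompute from fresh camera (arm not moved)
W=manip.camera("wrist")
for n,p,z in(("pulltop",(260.5,232),.128),("pullbot",(258.5,189),.034),("thumbtop",(199,231),.125),("TLtip",(143,222),.075),("gFR",(384,209),.075),("gFL",(140,213),.075),("gRR",(388,325),.075),("gRL",(146,331),.075)):
    print(n,np.round(1000*atz(W,p,z),1))
g=cv2.imread("pics/w2.png")
cv2.imwrite("pics/v3.png",cv2.resize(g[170:345,80:400],(800,438),interpolation=2))
E
```

```text
pulltop [468.8  -7.9 128. ]
pullbot [468.   -7.3  34. ]
thumbtop [466.1 -48.4 125. ]
TLtip [ 476.3 -104.5   75. ]
gFR [480.8  93.8  75. ]
gFL [ 468.2 -105.5   75. ]
gRR [596.5 102.7  75. ]
gRL [ 585.  -121.9   75. ]
```

View pics/v3.png

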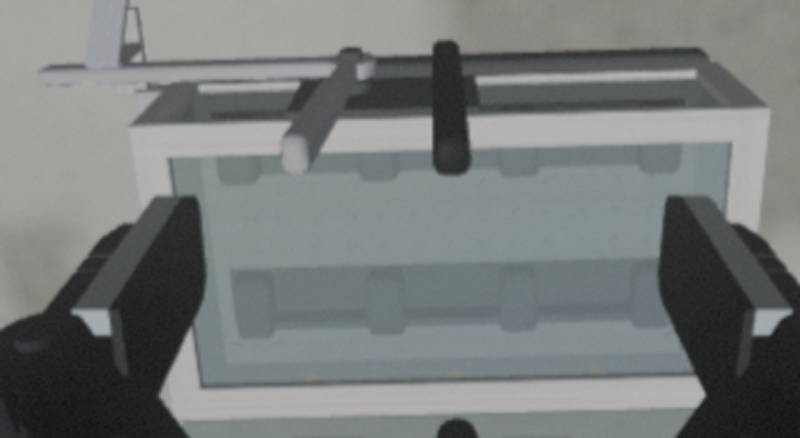

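Call:
jog_arm(translation=[[4,-3,-20],[9,-6,-45],[9,-6,-70],[9,-6,-82],[9,-6,-82],[9,-6,-82]], turn=[1,1.4,1.4,1.4,1.4,1.4])

```text
clock: 5.77
position: [0.4676, -0.0194, 0.0901]
ee_rot: [0.028, 1.0, 0.0, 0.0]
ft_force: [0.5, -0.1, 0.5]
grip_width: 1.004
```

Call:
jog_arm(translation=[[0,2,0],[0,4,0],[0,4,0],[0,4,0],[0,4,0],[0,4,0],[0,4,0],[0,4,0],[0,4,0],[0,4,0]], turn=[0,0,0,0,0,0,0,0,0,0], grip=10, grip_force=25)

```text
clock: 6.6
position: [0.4683, -0.0153, 0.0908]
ee_rot: [0.027, 1.0, 0.0, 0.001]
ft_force: [-0.0, 0.9, 6.3]
grip_width: 0.332
```

```bash
python3 c.py w3; python3 - <<'E'
import numpy as np
h=np.array([604,92.6]);p=np.array([467.5,-15.5])-h
for a in range(0,101,8):
    t=-np.radians(a);q=np.array([[np.cos(t),-np.sin(t)],[np.sin(t),np.cos(t)]])@p
    print(a,np.round(q-p))
E
```

```text
t 6.6 pos [468.3 -15.3  90.8] rpy [1.799e+02 1.000e-01 1.768e+02] F [-0.   0.9  6.3] w 28.4
tcp px [[250.90910483 251.76896354]]
pull 0.81 [276. 260.] [464.  -4.]
thumb 0.98 [238. 264.] [465. -21.]
bar_tip 0.73 [ 16. 237.] [ 473. -170.]
box 0.78 [261. 281.] [546. -11.]
pull extent 0.98 [2.0, 200.3, 452.0, 384.0]
thumb extent 0.68 [0.0, 201.5, 254.5, 292.1]
0 [0. 0.]
8 [-14.  20.]
16 [-25.  42.]
24 [-32.  65.]
32 [-37.  89.]
40 [-38. 113.]
48 [-35. 137.]
56 [-29. 161.]
64 [-20. 183.]
72 [ -8. 205.]
80 [  6. 224.]
88 [ 24. 241.]
96 [ 43. 255.]
```

Call:
jog_arm(translation=[[-7,10,0],[-14,20,0],[-20,31,0],[-25,42,0],[-29,53,0],[-32,65,0],[-35,77,0],[-37,89,0],[-38,101,0],[-38,113,0],[-37,125,0],[-35,137,0]], turn=[-4,-8,-12,-16,-20,-24,-28,-32,-36,-40,-44,-48])

```text
clock: 8.05
position: [0.4333, 0.1218, 0.0909]
ee_rot: [0.433, 0.901, -0.0, 0.001]
ft_force: [1.0, -2.1, 2.2]
grip_width: 0.333
```

```bash
python3 c.py w4
```

```text
t 8.05 pos [433.3 121.8  90.9] rpy [1.800e+02 1.000e-01 1.286e+02] F [ 1.  -2.1  2.2] w 28.5
tcp px [[251.80518692 252.59800583]]
pull 0.95 [277. 263.] [440. 132.]
thumb 0.79 [236. 261.] [425. 121.]
bar_tip 0.62 [ 15. 235.] [319.  17.]
pull extent 0.68 [1.7, 199.6, 453.9, 383.7]
thumb extent 0.91 [0.0, 205.4, 254.7, 292.3]
```

View pics/w4.png

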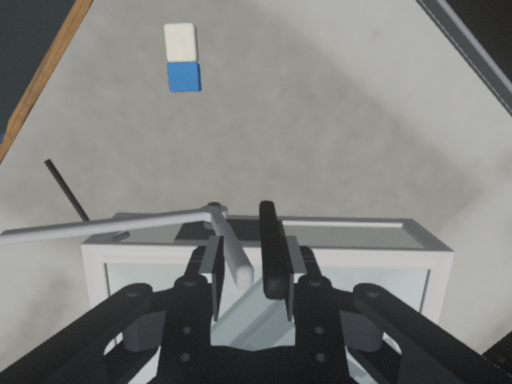

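Call:
jog_arm(translation=[[3,12,0],[6,24,0],[11,35,0],[15,46,0],[21,57,0],[27,68,0],[34,77,0],[41,87,0],[50,96,0],[59,104,0],[68,111,0],[73,115,0]], turn=[-4,-8,-12,-16,-20,-24,-28,-32,-36,-40,-44,-46])

```text
clock: 9.5
position: [0.5072, 0.2356, 0.0908]
ee_rot: [0.751, 0.66, -0.001, 0.001]
ft_force: [0.4, -6.4, 6.4]
grip_width: 0.333
```

Call:
jog_arm(translation=[[0,0,0],[0,0,0],[0,0,0],[0,0,20],[0,0,60],[0,0,100],[0,0,140],[0,0,170]], turn=[0,0,0,0,0,0,0,0], grip=85)

```text
clock: 10.17
position: [0.5073, 0.2352, 0.2643]
ee_rot: [0.751, 0.66, 0.001, 0.001]
ft_force: [0.9, 0.6, -0.4]
grip_width: 0.994
```

```bash
cat > d.py <<'E'
from h import *
import sys
obs();T=manip.camera("top");S=manip.camera("side");W=manip.camera("wrist");save(T,sys.argv[1]+"t");save(W,sys.argv[1]+"w")
for n,c in(("T",T),("S",S),("W",W)):
    print(n,"coils",coils(c,.016))
    for l,z in dict(guard_hinge=.105,pull=.108,rack=.02,tray=0,box=0,coil_0=.016,cap_top=.178).items():
        for d in manip.pinpoint(c,l)[:3]:
            if d["confidence"]>.35: print(n,l,round(d["confidence"],2),np.round(d["at"]),np.round(1000*atz(c,d["at"],z))[:2])
E
python3 d.py open1
```

```text
t 10.17 pos [507.3 235.2 264.3] rpy [179.8   0.   82.6] F [ 0.9  0.6 -0.4] w 84.9
T coils [(0.28, 519, 181, 226, 136, -12)]
T guard_hinge 0.78 [230. 168.] [611.  91.]
T pull 0.65 [187. 193.] [516. 240.]
T rack 0.67 [257. 192.] [539.  -9.]
T tray 0.79 [162. 197.] [511. 354.]
T box 0.92 [256. 187.] [560.  -5.]
T coil_0 0.54 [316. 212.] [ 468. -230.]
T coil_0 0.52 [161. 201.] [496. 353.]
T coil_0 0.42 [360. 225.] [ 426. -394.]
T cap_top 0.4 [260. 154.] [648. -17.]
S coils [(0.75, 465, -233, 86, 53, -13), (0.65, 435, -392, 83, 45, -10)]
S guard_hinge 0.86 [268. 184.] [601.  77.]
S pull 0.56 [243. 156.] [527. 255.]
S rack 0.63 [251. 223.] [550.  -1.]
S tray 0.8 [236. 173.] [503. 340.]
S box 0.74 [248. 232.] [541. -15.]
S coil_0 0.86 [216. 280.] [ 460. -228.]
S coil_0 0.79 [199. 337.] [ 432. -391.]
S cap_top 0.43 [288. 178.] [645. -17.]
W coils []
W guard_hinge 0.9 [349. 285.] [601.  97.]
W pull 0.86 [264. 168.] [522. 243.]
W rack 0.84 [295. 319.] [542. -11.]
W tray 0.72 [234.  57.] [504. 359.]
W box 0.98 [296. 311.] [546. -13.]
```

Call:
jog_arm(translation=[[-4,-40,0],[-8,-80,0],[-12,-120,0],[-16,-160,0],[-20,-200,0],[-24,-240,0],[-28,-280,0],[-32,-320,0],[-36,-360,0],[-40,-400,0],[-44,-440,0],[-46,-464,-10]], turn=[7,14,21,28,35,42,49,56,63,70,77,84])

```text
clock: 12.52
position: [0.4636, -0.2088, 0.2559]
ee_rot: [0.175, 0.985, 0.001, 0.002]
ft_force: [0.3, -0.0, -0.9]
grip_width: 0.993
```

Call:
jog_arm(translation=[[0,-2,-30],[0,-2,-60],[0,-2,-90],[0,-2,-90]], turn=[4,7,7,7])

```text
clock: 12.85
position: [0.4608, -0.2099, 0.1614]
ee_rot: [0.115, 0.993, 0.001, -0.001]
ft_force: [-0.6, 0.2, -0.8]
grip_width: 0.999
```

```bash
cat > e.py <<'E'
from h import *
import sys
z=float(sys.argv[2]) if len(sys.argv)>2 else .016
o=obs();W=manip.camera("wrist");save(W,sys.argv[1])
print(coils(W,z))
for d in manip.pinpoint(W,"coil_0")[:4]: print(round(d["confidence"],2),np.round(d["at"]),np.round(1000*atz(W,d["at"],z))[:2])
# copper winding by colour at top height
hsv=cv2.cvtColor(W["frame"],cv2.COLOR_RGB2HSV);m=cv2.inRange(hsv,(3,90,50),(16,255,255))
n,l,st,ce=cv2.connectedComponentsWithStats(m)
for i in range(1,n):
    if st[i,4]>300:
        ys,xs=np.nonzero(l==i);P=np.array([atz(W,p,z+.004)[:2]*1000 for p in np.c_[xs,ys]],np.float32)
        r=cv2.minAreaRect(P);print("copper",st[i],[np.round(v,1) for v in r])
E
python3 e.py c1
```

```text
t 12.85 pos [ 460.8 -209.9  161.4] rpy [179.9  -0.2 166.8] F [-0.6  0.2 -0.8] w 85.4
[(0.97, 466, -232, 87, 33, -9), (0.58, 436, -390, 87, 47, -12)]
0.56 [ 62. 193.] [ 433. -390.]
copper [ 217  166   27   50 1008] [array([ 467.1, -231.9]), array([20. , 48.2]), np.float64(82.4)]
copper [  45  172   36   51 1202] [array([ 436.7, -388.4]), array([24.3, 49.4]), np.float64(80.0)]
```

View pics/c1.png

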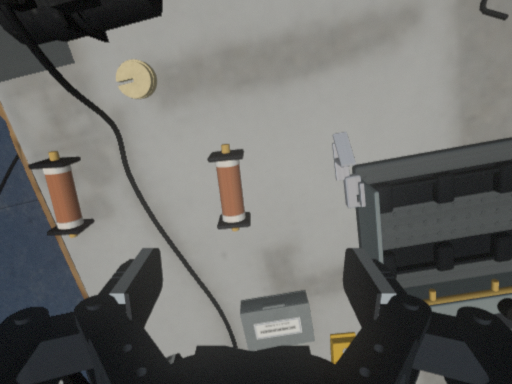

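Call:
jog_arm(translation=[[3,-11,-20],[6,-22,-55],[6,-22,-95],[6,-22,-130],[6,-22,-150],[6,-22,-157],[6,-22,-157],[6,-22,-157]], turn=[3,5.6,5.6,5.6,5.6,5.6,5.6,5.6], grip=60)

```text
clock: 13.67
position: [0.4718, -0.2335, 0.0123]
ee_rot: [0.066, 0.998, 0.001, 0.004]
ft_force: [0.6, -0.1, 0.3]
grip_width: 0.705
```

Call:
jog_arm(translation=[[0,0,0],[0,0,0],[0,0,0],[0,0,0],[0,0,0],[0,0,0],[0,0,15],[0,0,50],[0,0,90],[0,0,130],[0,0,160],[0,0,160]], turn=[0,0,0,0,0,0,0,0,0,0,0,0], grip=5, grip_force=40)

```text
clock: 14.67
position: [0.4743, -0.2351, 0.1785]
ee_rot: [0.067, 0.998, 0.001, 0.008]
ft_force: [1.5, 0.7, -0.3]
grip_width: 0.232
```

```bash
python3 - <<'E'
from h import *
o=obs();print(np.round(o["joint_pos"],3))
E
python3 e.py c2 .03
```

```text
t 14.67 pos [ 474.3 -235.1  178.5] rpy [179.9   1.  172.4] F [ 1.5  0.7 -0.3] w 19.8
[-0.44   0.191  0.92   1.836 -0.173  1.179  1.972]
t 14.67 pos [ 474.3 -235.1  178.5] rpy [179.9   1.  172.4] F [ 1.5  0.7 -0.3] w 19.8
[(0.77, 547, -240, 190, 66, -6)]
0.74 [ 88. 153.] [ 432. -383.]
0.68 [258. 238.] [ 542. -237.]
copper [  74  131   29   49 1130] [array([ 434.5, -381. ]), array([21.7, 45.8]), np.float64(80.0)]
copper [ 74 192  32  87 324] [array([ 515.3, -404.3]), array([ 4.5, 96.7]), np.float64(89.9)]
copper [ 230  199   45   96 3906] [array([ 550.8, -244.7]), array([ 44.7, 108.5]), np.float64(82.3)]
```

View pics/c2.png

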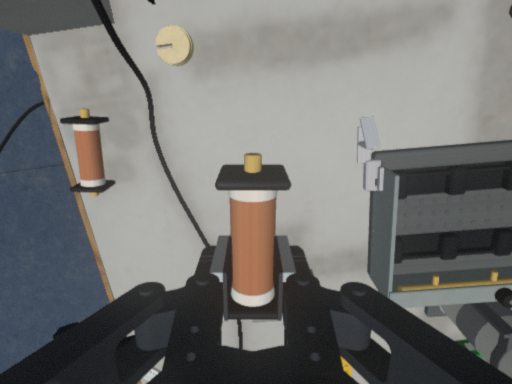

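```bash
python3 - <<'E'
from h import *
W=manip.camera("wrist")
for p in((253,192),(253,303)): print(atz(W,p,.193)*1000)
for p in((253,171),(253,300)): print("fl",atz(W,p,.198)*1000)
print(proj(W,np.array(manip.get_obs()["position"])))
E
```

```text
[ 433.5946138  -227.09555494  193.        ]
[ 486.6520378  -234.13982899  193.        ]
fl [ 423.65235976 -225.80050296  198.        ]
fl [ 481.33105281 -233.45832896  198.        ]
[[251.02292962 250.38773171]]
```

Call:
jog_arm(translation=[[6,20,0],[20,58,0],[34,97,0],[48,136,0],[60,172,0],[72,205,0],[78,222,0],[78,222,0],[78,222,0],[78,222,0]], turn=[0.5,1,2,3,4,4.4,4.4,4.4,4.4,4.4])

```text
clock: 15.7
position: [0.5484, -0.0122, 0.1705]
ee_rot: [0.028, 1.0, 0.001, 0.002]
ft_force: [0.2, 0.1, -1.2]
grip_width: 0.233
```

```bash
cat > f.py <<'E'
from h import *
import sys
o=obs();print(np.round(o["joint_pos"],2));W=manip.camera("wrist");save(W,sys.argv[1])
for l,z in dict(rack=.02,box=0).items():
    for d in manip.pinpoint(W,l)[:2]: print(l,round(d["confidence"],2),np.round(d["at"]),np.round(1000*atz(W,d["at"],z))[:2])
# overlay of the assumed rack
c,s=np.cos(np.radians(-3.2)),np.sin(np.radians(-3.2));Rz=np.array([[c,-s,0],[s,c,0],[0,0,1]]);B=np.array([.5415,-.012,0])
im=W["frame"][:,:,::-1].copy()
def L(a,b,col=(0,255,0)):
    q=proj(W,np.array([a,b])@Rz.T/1000+B);cv2.line(im,tuple(map(int,q[0].round())),tuple(map(int,q[1].round())),col,1)
for y in(-56,0,56):
    for sgn in(-20,20):
        for sx in(-1,1): L((22*sx,y+sgn,32),(50*sx,y+sgn,32))
for x in(-50,-22,22,50): L((x,-76,32),(x,76,32),(0,0,255))
for y in (-101,101): L((-60,y,66),(54,y,66),(255,0,0))
L((54,-101,70),(54,101,70),(255,0,0))
cv2.imwrite("pics/"+sys.argv[1]+"o.png",cv2.resize(im,(800,600),interpolation=2))
E
python3 f.py r1
```

```text
t 15.7 pos [548.4 -12.2 170.5] rpy [179.9   0.3 176.8] F [ 0.2  0.1 -1.2] w 19.9
[-0.72  0.24  0.77  1.78 -0.18  1.18  1.61]
rack 0.85 [252. 171.] [544. -11.]
box 0.87 [251. 165.] [542. -13.]
```

View pics/r1o.png

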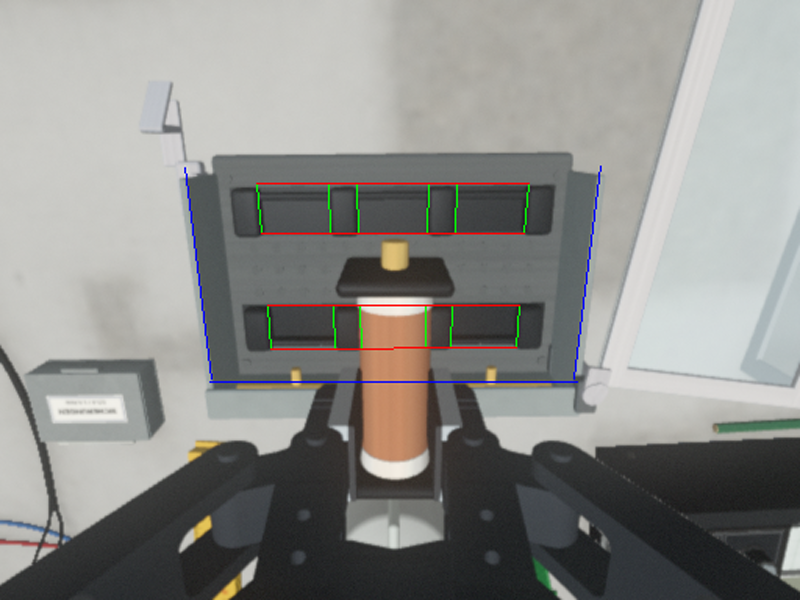

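Call:
jog_arm(translation=[[3,0,-35],[4,0,-75],[4,0,-105],[4,0,-125],[4,0,-134],[4,0,-137],[4,0,-138],[4,0,-138],[4,0,-138]], turn=[0,0,0,0,0,0,0,0,0])

```text
clock: 16.6
position: [0.5534, -0.0129, 0.0342]
ee_rot: [0.029, 1.0, 0.001, 0.004]
ft_force: [0.6, -0.3, -1.0]
grip_width: 0.231
```

Call:
jog_arm(translation=[[-1,0,-2],[-1,0,-3],[-1,0,-3],[-1,0,-3]], turn=[0,0,0,0])

```text
clock: 16.93
position: [0.5536, -0.0129, 0.0337]
ee_rot: [0.029, 1.0, 0.002, 0.005]
ft_force: [-9.1, 1.6, 24.3]
grip_width: 0.232
```

Call:
jog_arm(translation=[[0,0,0],[0,0,0],[0,0,0],[0,0,20],[0,0,60],[0,0,100],[0,0,140],[0,0,160]], turn=[0,0,0,0,0,0,0,0], grip=48)

```text
clock: 17.6
position: [0.555, -0.0134, 0.1983]
ee_rot: [0.03, 1.0, 0.003, 0.007]
ft_force: [1.1, -0.2, 0.3]
grip_width: 0.561
```

```bash
python3 e.py c3 .036; python3 - <<'E'
from h import *
W=manip.camera("wrist");save(W,"c3b")
S=manip.camera("side");print(coils(S,.016))
E
```

```text
t 17.6 pos [555.  -13.4 198.3] rpy [179.7   0.8 176.6] F [ 1.1 -0.2  0.3] w 47.9
[(0.68, 547, -12, 87, 32, -3), (0.58, 592, 56, 382, 332, -83)]
0.63 [255. 162.] [545.  -9.]
copper [ 241  141   22   48 1007] [array([547.1, -12.2]), array([21. , 47.1]), np.float64(86.5)]
[(0.85, 435, -391, 83, 48, -10), (0.46, 549, 17, 77, 37, -6)]
```

View pics/c3.png

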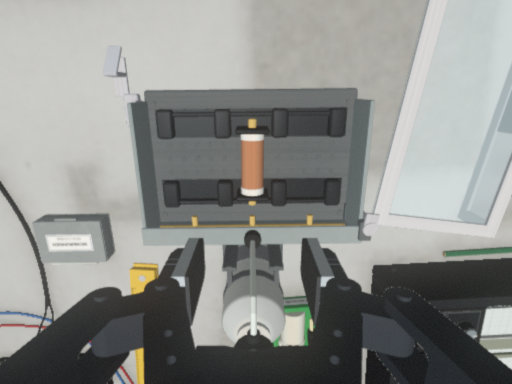

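Call:
jog_arm(translation=[[-8,-25,0],[-20,-64,0],[-32,-102,0],[-44,-140,0],[-56,-178,0],[-68,-216,0],[-80,-254,0],[-92,-292,0],[-104,-330,0],[-114,-362,0],[-118,-377,-20],[-118,-377,-40]], turn=[-1,-2,-3,-4,-5,-6,-6.6,-6.6,-6.6,-6.6,-6.6,-6.6], grip=60)

```text
clock: 18.9
position: [0.4316, -0.3946, 0.1517]
ee_rot: [0.09, 0.996, 0.0, 0.004]
ft_force: [-0.2, -0.3, -1.5]
grip_width: 0.704
```

```bash
python3 e.py c4; python3 -c "
from h import *
print(np.round(manip.get_obs()['joint_pos'],2))"
```

```text
t 18.9 pos [ 431.6 -394.6  151.7] rpy [179.9   0.4 169.7] F [-0.2 -0.3 -1.5] w 60.1
[(0.66, 436, -390, 85, 31, -11)]
0.62 [255. 180.] [ 432. -391.]
copper [213 158  25  94 362] [array([ 451.3, -422.7]), array([ 5.2, 94. ]), np.float64(90.0)]
copper [ 246  160   23   51 1105] [array([ 436.5, -390.3]), array([20.3, 47.5]), np.float64(79.6)]
[-0.08  0.41  0.93  1.72 -0.36  1.19  2.34]
```

Call:
jog_arm(translation=[[3,4,-30],[3,4,-65],[3,4,-90],[3,4,-100],[3,4,-100],[3,4,-100]], turn=[0,0,0,0,0,0])

```text
clock: 19.55
position: [0.4371, -0.3853, 0.0518]
ee_rot: [0.087, 0.996, 0.002, 0.002]
ft_force: [-0.6, -0.4, 0.5]
grip_width: 0.705
```

Call:
jog_arm(translation=[[0,-3,-20],[-1,-5,-38],[-1,-5,-44],[-1,-5,-45],[-1,-5,-45]], turn=[0,0,0,0,0])

```text
clock: 19.97
position: [0.4368, -0.3907, 0.0082]
ee_rot: [0.087, 0.996, 0.002, 0.003]
ft_force: [0.5, 0.5, 0.0]
grip_width: 0.707
```

Call:
jog_arm(translation=[[0,0,0],[0,0,0],[0,0,0],[0,0,0],[0,0,0],[0,0,0],[0,0,15],[0,0,50],[0,0,90],[0,0,130],[0,0,160],[0,0,160]], turn=[0,0,0,0,0,0,0,0,0,0,0,0], grip=5)

```text
clock: 20.97
position: [0.4383, -0.3933, 0.1754]
ee_rot: [0.087, 0.996, -0.0, 0.007]
ft_force: [0.1, -0.9, -0.4]
grip_width: 0.238
```

Call:
jog_arm(translation=[[6,18,0],[18,58,0],[30,97,0],[42,136,0],[54,175,0],[66,214,0],[78,253,0],[90,292,0],[98,318,0],[100,325,0],[100,325,0],[100,325,0]], turn=[0.5,1,2,3,4,5,6,6.8,6.8,6.8,6.8,6.8])

```text
clock: 21.97
position: [0.5379, -0.0692, 0.1756]
ee_rot: [0.028, 1.0, 0.0, 0.007]
ft_force: [0.3, -0.8, -0.8]
grip_width: 0.238
```

```bash
python3 f.py r2
```

```text
t 21.97 pos [537.9 -69.2 175.6] rpy [180.    0.8 176.7] F [ 0.3 -0.8 -0.8] w 20.3
[-0.7   0.23  0.85  1.8  -0.18  1.18  1.72]
rack 0.93 [307. 176.] [543. -15.]
box 0.92 [306. 169.] [541. -13.]
```

View pics/r2o.png

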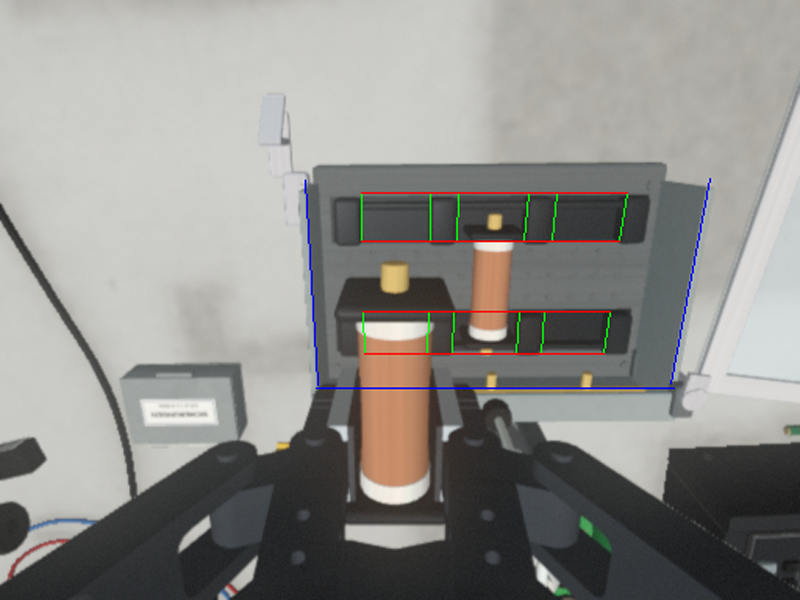

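Call:
jog_arm(translation=[[0,1,-35],[0,1,-75],[0,1,-110],[0,1,-132],[0,1,-142],[0,1,-143],[0,1,-143],[0,1,-143],[0,1,-143]], turn=[0,0,0,0,0,0,0,0,0])

```text
clock: 22.87
position: [0.5389, -0.0696, 0.0342]
ee_rot: [0.03, 1.0, 0.0, 0.008]
ft_force: [-0.1, 0.2, -1.5]
grip_width: 0.233
```

Call:
jog_arm(translation=[[0,1.5,-2],[0,1.5,-4],[0,1.5,-5],[0,1.5,-5]], turn=[0,0,0,0])

```text
clock: 23.2
position: [0.5392, -0.0678, 0.0294]
ee_rot: [0.03, 1.0, 0.001, 0.008]
ft_force: [0.5, 1.1, 1.6]
grip_width: 0.239
```

Call:
jog_arm(translation=[[0,0,0],[0,0,0],[0,0,0],[0,0,20],[0,0,60],[0,0,100],[0,0,140],[0,0,170]], turn=[0,0,0,0,0,0,0,0], grip=40)

```text
clock: 23.87
position: [0.5395, -0.0684, 0.2026]
ee_rot: [0.03, 0.999, 0.001, 0.009]
ft_force: [1.1, 0.4, -0.7]
grip_width: 0.469
```

```bash
python3 e.py c5 .036; python3 - <<'E'
from h import *
S=manip.camera("side");T=manip.camera("top")
print(coils(S,.036),[(round(d["confidence"],2),np.round(atz(S,d["at"],.036)*1000)) for d in manip.pinpoint(S,"coil_0")])
print([(round(d["confidence"],2),np.round(atz(T,d["at"],.036)*1000)) for d in manip.pinpoint(T,"coil_0")])
E
```

```text
t 23.87 pos [539.5 -68.4 202.6] rpy [179.9   1.1 176.5] F [ 1.1  0.4 -0.7] w 40.0
[(0.93, 538, -67, 86, 30, -4), (0.85, 547, -11, 86, 35, -3), (0.69, 527, 140, 239, 96, 11)]
0.78 [312. 170.] [543.  -7.]
0.7 [251. 167.] [536. -69.]
copper [242 146  22  47 973] [array([538. , -67.1]), array([20.8, 47.4]), np.float64(87.1)]
copper [296 152  24  47 978] [array([547.6, -12.5]), array([21.9, 47.9]), np.float64(86.6)]
[(0.73, 538, -59, 79, 27, -1), (0.5, 547, -11, 77, 45, -6)] [(0.68, array([691., 242.,  36.])), (0.54, array([538., -75.,  36.])), (0.52, array([545., -19.,  36.]))]
[]
```

View pics/c5.png

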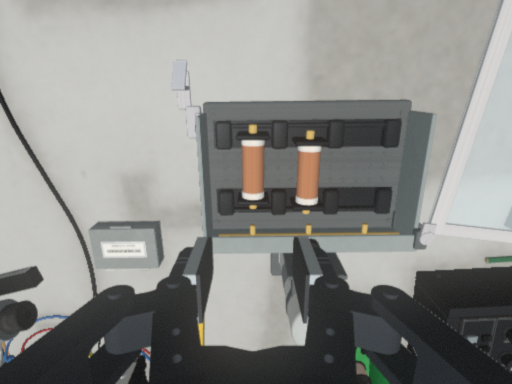

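Call:
jog_arm(translation=[[-3,20,0],[-6,50,0],[-9,80,0],[-12,110,0],[-15,140,0],[-18,170,0],[-21,200,0],[-24,230,0],[-27,260,0],[-30,285,0],[-34,300,0],[-37,304,0]], turn=[-7,-14,-21,-28,-35,-42,-49,-56,-63,-70,-77,-84], grip=85)

```text
clock: 25.27
position: [0.5001, 0.2395, 0.1969]
ee_rot: [0.692, 0.722, -0.006, 0.006]
ft_force: [-0.2, -0.2, 0.3]
grip_width: 0.996
```

Call:
jog_arm(translation=[[0,0,-10],[0,0,-25],[0,0,-25],[0,0,-25]], turn=[-4,-8,-8,-8])

```text
clock: 25.6
position: [0.4996, 0.2389, 0.1709]
ee_rot: [0.74, 0.673, -0.007, 0.006]
ft_force: [-0.0, 0.9, 0.4]
grip_width: 0.994
```

```bash
python3 c.py g1
```

```text
t 25.6 pos [499.6 238.9 170.9] rpy [-179.9    1.1   84.6] F [-0.   0.9  0.4] w 84.9
tcp px [[253.07668554 252.65928666]]
pull 0.64 [287. 201.] [524. 242.]
thumb 0.75 [224. 202.] [480. 245.]
bar_tip 0.97 [118. 165.] [385. 266.]
box 0.75 [306. 359.] [544. -15.]
rack 0.55 [307. 357.] [542.  10.]
pull extent 0.69 [113.5, 160.6, 404.1, 329.1]
thumb extent 0.68 [107.7, 164.2, 247.5, 220.7]
```

View pics/g1.png

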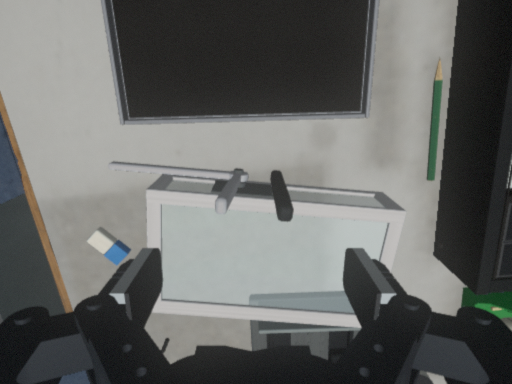

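```bash
python3 - <<'E'
from h import *
W=manip.camera("wrist")
for n,p,z in(("pulltop",(285,213),.128),("pullbase",(277,176),.034),("thumbtop",(222,207),.125),("gFR",(403,211),.075),("gFL",(148,193),.075)): print(n,np.round(1000*atz(W,p,z),1))
E
```

```text
pulltop [521.  241.4 128. ]
pullbase [522.9 240.   34. ]
thumbtop [481.1 248.2 125. ]
gFR [621.2 211.9  75. ]
gFL [416.6 247.4  75. ]
```

Call:
jog_arm(translation=[[4,2,-15],[8,3,-40],[8,3,-65],[8,3,-79],[8,3,-80],[8,3,-80]], turn=[-2,-4.4,-4.4,-4.4,-4.4,-4.4])

```text
clock: 26.6
position: [0.508, 0.2422, 0.0919]
ee_rot: [0.765, 0.643, -0.007, 0.005]
ft_force: [0.4, -0.2, 0.8]
grip_width: 0.999
```

Call:
jog_arm(translation=[[2,0,0],[5,-1,0],[5,-1,0],[5,-1,0],[5,-1,0],[5,-1,0],[5,-1,0],[5,-1,0],[5,-1,0],[5,-1,0]], turn=[0,0,0,0,0,0,0,0,0,0], grip=10, grip_force=25)

```text
clock: 27.43
position: [0.5138, 0.2408, 0.0927]
ee_rot: [0.766, 0.643, -0.006, 0.006]
ft_force: [1.1, -2.4, 5.4]
grip_width: 0.326
```

```bash
cat > sw.py <<'E'
from h import *
import sys
o=obs();h=np.array([604,92.6]);p=np.array(o["position"][:2])*1000-h
yaw=R.from_quat(o["ee_rot"]).as_euler("xyz")[2]*57.29578
end=float(sys.argv[1]);tot=end-yaw;print("yaw",yaw,"tot",tot,"r",np.hypot(*p))
n=int(np.ceil(abs(tot)/4.2))
for i in range(1,n+1):
    a=tot*i/n;t=np.radians(a);q=np.array([[np.cos(t),-np.sin(t)],[np.sin(t),np.cos(t)]])@p-p
    print(round(a,1),np.round(q,0).astype(int).tolist())
E
python3 sw.py 176.8
```

```text
t 27.43 pos [513.8 240.8  92.7] rpy [180.    0.9  80. ] F [ 1.1 -2.4  5.4] w 27.8
yaw 80.04744675388434 tot 96.75255324611567 r 173.45630295410743
4.0 [-10, -7]
8.1 [-20, -14]
12.1 [-29, -22]
16.1 [-38, -31]
20.2 [-46, -40]
24.2 [-53, -50]
28.2 [-59, -60]
32.3 [-65, -71]
36.3 [-70, -82]
40.3 [-74, -94]
44.3 [-78, -105]
48.4 [-81, -117]
52.4 [-82, -129]
56.4 [-83, -141]
60.5 [-83, -154]
64.5 [-82, -166]
68.5 [-81, -178]
72.6 [-78, -190]
76.6 [-75, -202]
80.6 [-71, -213]
84.7 [-66, -224]
88.7 [-60, -235]
92.7 [-54, -245]
96.8 [-46, -255]
```

Call:
jog_arm(translation=[[-10,-7,0],[-20,-14,0],[-29,-22,0],[-38,-31,0],[-46,-40,0],[-53,-50,0],[-59,-60,0],[-65,-71,0],[-70,-82,0],[-74,-94,0],[-78,-105,0],[-81,-117,0]], turn=[4,8.1,12.1,16.1,20.2,24.2,28.2,32.3,36.3,40.3,44.3,48.4])

```text
clock: 28.43
position: [0.4327, 0.1233, 0.0928]
ee_rot: [0.433, 0.901, -0.003, 0.008]
ft_force: [6.9, -0.7, -4.9]
grip_width: 0.329
```

```bash
python3 sw.py 176.8
```

```text
t 28.43 pos [432.7 123.3  92.8] rpy [179.9   1.  128.7] F [ 6.9 -0.7 -4.9] w 28.1
yaw 128.6683181606616 tot 48.1316818393384 r 174.01937508522488
4.0 [-2, -12]
8.0 [-3, -24]
12.0 [-3, -36]
16.0 [-2, -49]
20.1 [0, -61]
24.1 [2, -73]
28.1 [6, -84]
32.1 [10, -96]
36.1 [15, -107]
40.1 [21, -118]
44.1 [27, -128]
48.1 [34, -138]
```

Call:
jog_arm(translation=[[-2,-12,0],[-3,-24,0],[-3,-36,0],[-2,-49,0],[0,-61,0],[2,-73,0],[6,-84,0],[10,-96,0],[15,-107,0],[21,-118,0],[28,-129,0],[36,-139,0]], turn=[4,8,12,16,20,24,28,32,36,40,44,48.1])

```text
clock: 29.43
position: [0.4681, -0.0164, 0.0927]
ee_rot: [0.026, 1.0, 0.0, 0.008]
ft_force: [-5.7, -1.1, 6.5]
grip_width: 0.327
```

Call:
jog_arm(translation=[[1,0,0],[2,0,0],[2,0,0]], turn=[0,0,0])

```text
clock: 29.68
position: [0.4691, -0.0172, 0.0926]
ee_rot: [0.028, 1.0, -0.0, 0.006]
ft_force: [-6.2, -4.3, 6.6]
grip_width: 0.328
```

Call:
jog_arm(translation=[[1,0,0],[1,0,0],[1,0,0],[1,0,0],[0,0,0],[-1,-3,20],[-1,-3,50],[-1,-3,80],[-1,-3,110],[-1,-3,110]], turn=[0,0,0,0,0,0,0,0,0,0], grip=85)

```text
clock: 30.52
position: [0.4707, -0.0201, 0.2075]
ee_rot: [0.028, 1.0, 0.001, 0.01]
ft_force: [0.4, 0.6, -0.6]
grip_width: 0.994
```

```bash
python3 c.py g2; python3 - <<'E'
from h import *
W=manip.camera("wrist")
for d in manip.pinpoint(W,"cap_top")[:2]: print("capW",d["confidence"],atz(W,d["at"],.178)*1000)
print(coils(W,.036))
g=cv2.imread("pics/g2.png");cv2.imwrite("pics/g2v.png",cv2.resize(g,(800,600),interpolation=2))
E
```

```text
t 30.52 pos [470.7 -20.1 207.5] rpy [179.8   1.1 176.8] F [ 0.4  0.6 -0.6] w 84.9
tcp px [[250.90825524 251.71611462]]
pull 0.81 [272. 184.] [466.  -3.]
thumb 0.75 [231. 182.] [463. -36.]
bar_tip 0.9 [119. 169.] [ 461. -151.]
box 0.77 [259. 222.] [546. -15.]
pull extent 0.58 [116.0, 156.4, 381.2, 295.2]
[(0.72, 540, -28, 279, 163, 86)]
```

View pics/g2v.png

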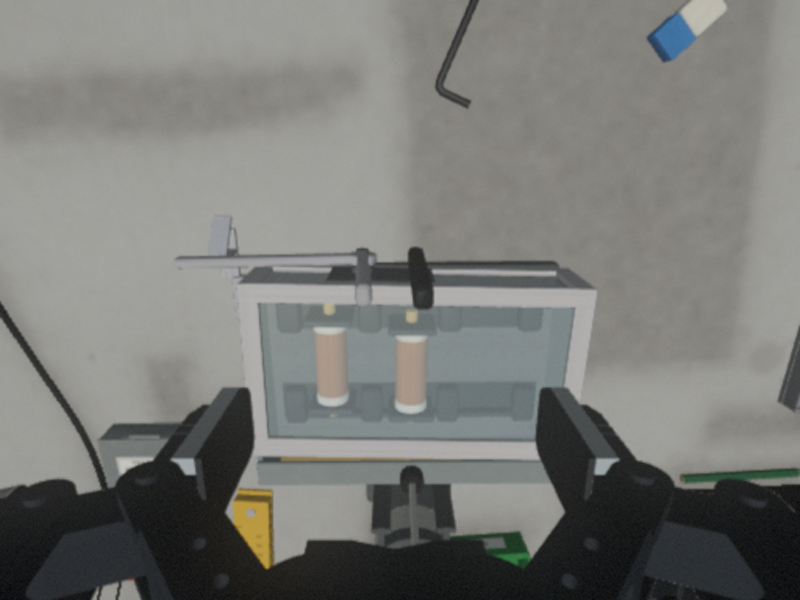

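```bash
python3 - <<'E'
from h import *
W=manip.camera("wrist");S=manip.camera("side");save(S,"s2")
for n,p,z in(("pulltop",(271,192),.128),("thumbtop",(232,191),.125),("gFR",(379.5,186.5),.075),("gFL",(156.5,184.5),.075),("gRL",(160,290),.075)): print(n,np.round(1000*atz(W,p,z),1))
for P in((468,-8,128),(466,-48,125)): print(proj(W,np.array(P)/1000))
g=cv2.imread("pics/g2.png")[150:200,100:300];s=cv2.imread("pics/s2.png")[170:270,190:310]
o=cv2.imread("pics/side0.png")[170:270,190:310]
a=cv2.resize(g,(800,200),interpolation=2);b=np.hstack([cv2.resize(o,(400,334),interpolation=2),cv2.resize(s,(400,334),interpolation=2)])
cv2.imwrite("pics/v4.png",np.vstack([a,b]))
E
```

```text
pulltop [461.1  -5.6 128. ]
thumbtop [459.7 -34.1 125. ]
gFR [478.7  94.1  75. ]
gFL [ 465.7 -105.6   75. ]
gRL [ 575.9 -118.7   75. ]
[[268.13996737 201.14179546]]
[[213.95541818 200.06964109]]
```

View pics/v4.png

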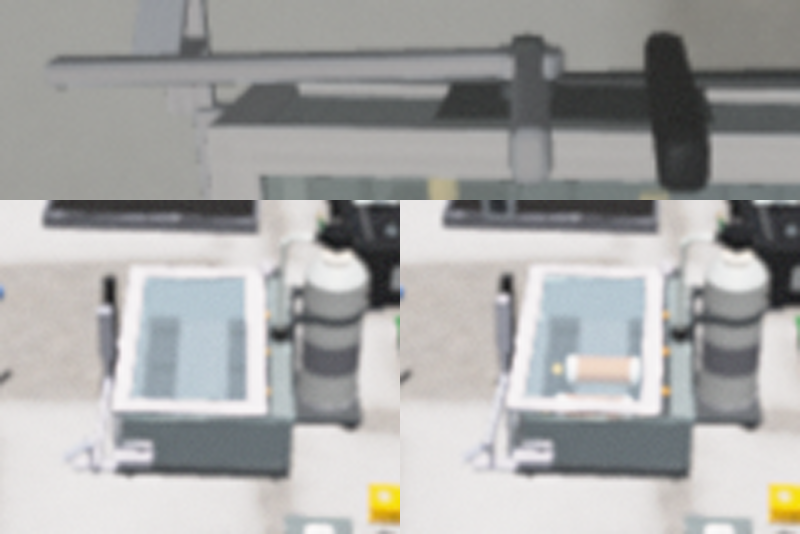

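Call:
jog_arm(translation=[[-20,8,0],[-36,16,-10],[-36,16,-50],[-36,16,-90],[-36,16,-112],[-36,16,-112]], turn=[0,0,0,0,0,0], grip=0)

```text
clock: 31.72
position: [0.4292, -0.0047, 0.087]
ee_rot: [0.028, 1.0, -0.002, 0.004]
ft_force: [-0.2, -0.5, -1.2]
grip_width: 0.14
```

Call:
jog_arm(translation=[[3,0,0],[6,0,0],[9,0,0],[12,0,0],[15,0,0],[18,0,0]], turn=[0,0,0,0,0,0])

```text
clock: 32.22
position: [0.4481, -0.0046, 0.0877]
ee_rot: [0.028, 1.0, -0.002, 0.004]
ft_force: [-2.1, -0.3, 2.0]
grip_width: 0.001
```

Call:
jog_arm(translation=[[2,0,0],[4,0,0],[6,0,0],[8,0,0],[8,0,0],[8,0,0]], turn=[0,0,0,0,0,0])

```text
clock: 32.72
position: [0.4507, -0.0047, 0.0859]
ee_rot: [0.028, 1.0, -0.002, -0.002]
ft_force: [-25.6, 0.2, 11.2]
grip_width: 0.003
```

```bash
cat > l.py <<'E'
from h import *
obs();W=manip.camera("wrist");S=manip.camera("side")
for n,c in(("W",W),("S",S)):
    for l,z in dict(pull=.108,thumb=.108,bar_tip=.046).items():
        for d in manip.pinpoint(c,l)[:2]:
            if d["confidence"]>.4: print(n,l,round(d["confidence"],2),np.round(d["at"],1),np.round(1000*atz(c,d["at"],z))[:2])
save(W,"l");save(S,"ls")
E
python3 l.py
```

```text
t 32.72 pos [450.7  -4.7  85.9] rpy [-179.8   -0.2  176.8] F [-25.6   0.2  11.2] w 0.3
W pull 0.79 [247.1 306. ] [466.  -7.]
W bar_tip 0.89 [ 29.  249.7] [ 462. -150.]
S pull 0.67 [225.2 198.3] [477.  -5.]
S thumb 0.71 [279.3 280.4] [ 599. -327.]
S thumb 0.54 [222.1 207.3] [470. -49.]
S bar_tip 0.69 [215.6 251.1] [ 456. -155.]
```

Call:
jog_arm(translation=[[-10,0,0],[-15,0,20],[-15,0,60],[-5,-5,90],[10,-12,115],[20,-15,122],[20,-15,122],[20,-15,122]], turn=[0,0,0,0,0,0,0,0])

```text
clock: 33.78
position: [0.4708, -0.0198, 0.2077]
ee_rot: [0.028, 1.0, -0.002, -0.002]
ft_force: [0.1, -0.5, -1.4]
grip_width: -0.003
```

```bash
python3 l.py; python3 - <<'E'
from h import *
W=manip.camera("wrist")
for p in((468,-8,128),(466,-48,125)): print(proj(W,np.array(p)/1000).round(1))
d=manip.outline_of(W,"thumb");print([(x["confidence"],x["extent"]) for x in d[:2]])
f=W["frame"][150:215,90:300,::-1];cv2.imwrite("pics/l2.png",cv2.resize(f,(800,248),interpolation=2))
E
```

```text
t 33.78 pos [470.8 -19.8 207.7] rpy [-179.8   -0.2  176.8] F [ 0.1 -0.5 -1.4] w -0.2
W pull 0.57 [267.1 186.2] [466.  -7.]
W thumb 0.78 [214.1 190.2] [466. -50.]
W bar_tip 0.89 [122.5 175.2] [ 464. -150.]
S pull 0.92 [224.3 195.5] [474.  10.]
S thumb 0.5 [222.5 207.5] [471. -50.]
S thumb 0.49 [219.8 246.2] [ 471. -213.]
S bar_tip 0.7 [217.9 247.9] [ 461. -143.]
[[267.  197.6]]
[[214.  196.6]]
[(0.81, [116.9, 166.3, 239.9, 206.3])]
```

View pics/l2.png

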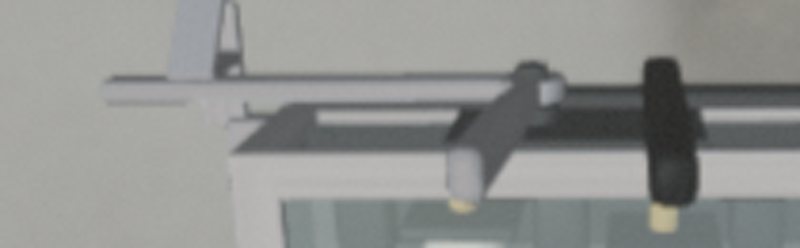

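Call:
jog_arm(translation=[[25,0,20],[60,0,40],[100,0,40],[140,1,40],[165,2,40],[175,2,40],[175,2,40],[175,2,40]], turn=[0,0,0,0,0,0,0,0])

```text
clock: 34.95
position: [0.6454, -0.0183, 0.247]
ee_rot: [0.028, 1.0, -0.002, -0.003]
ft_force: [-0.4, -0.5, -0.9]
grip_width: 0.002
```

```bash
python3 - <<'E'
from h import *
obs();W=manip.camera("wrist");T=manip.camera("top");S=manip.camera("side");save(W,"cap")
ob=[]
for n,c in(("W",W),("T",T),("S",S)):
    for d in manip.pinpoint(c,"cap_top")[:2]: print(n,round(d["confidence"],2),np.round(d["at"]),np.round(1000*atz(c,d["at"],.178))[:2])
    for d in manip.outline_of(c,"cap_top")[:2]: print(n,d["confidence"],d["extent"])
print(proj(W,np.array([[.646,-.018,.178]])))
# dark blob near
f=cv2.cvtColor(W["frame"],cv2.COLOR_RGB2GRAY);x,y=map(int,proj(W,np.array([[.646,-.018,.178]]))[0])
print((f[y-40:y+41:8,x-48:x+49:8]))
E
```

```text
t 34.95 pos [645.4 -18.3 247. ] rpy [-179.7   -0.3  176.8] F [-0.4 -0.5 -0.9] w 0.2
W 0.72 [253. 214.] [651. -18.]
W 0.81 [234.1, 134.8, 273.7, 231.7]
S 0.66 [291. 178.] [654. -17.]
S 0.29 [218. 248.] [ 474. -306.]
S 0.5 [284.3, 177.5, 296.6, 187.7]
[[252.23601329 206.90979207]]
[[181 183 181 105  91 110 221 106 104 103 184 184 184]
 [181 182 180  99 158 179 219 172 165 104 183 184 185]
 [183 180 177 146 184 183 219 175 167 161 183 185 183]
 [181 179 177 186 189 162  67 162 175 163 178 181 182]
 [182 180 175 185 185  65  70  62  57 164 175 179 179]
 [181 180 177 181  60  73  70  61  60 163 176 174 174]
 [179 180 174 159  65  65  61  62  60 154 165 164 160]
 [180 179 173 157 122  60  60  56  53 119 107 106 103]
 [180 177 172 158 153 124  54  66 117 116 110 106 107]
 [180 178 169 157 155  93  48  91 115 115 193 200 180]
 [182 178 172  88  61  91  46  92  57  55 194 200 178]]
```

Call:
jog_arm(translation=[[4,0,-25],[4,0,-50],[4,0,-62],[4,0,-62]], turn=[0,0,0,0])

```text
clock: 35.73
position: [0.6478, -0.0168, 0.1833]
ee_rot: [0.027, 1.0, -0.001, -0.004]
ft_force: [-1.0, 0.1, 0.8]
grip_width: -0.002
```

Call:
jog_arm(translation=[[0,0,-4],[0,0,-8],[0,0,-12],[0,0,-15],[0,0,-16],[0,0,-16],[0,0,-16]], turn=[0,0,0,0,0,0,0])

```text
clock: 36.32
position: [0.6482, -0.017, 0.17]
ee_rot: [0.028, 1.0, -0.001, -0.003]
ft_force: [-8.4, 1.5, 19.4]
grip_width: -0.001
```

Call:
jog_arm(translation=[[0,0,-2],[0,0,-2],[0,0,-2],[0,0,10],[0,0,40],[-20,0,60],[-60,0,60],[-100,0,55],[-140,-2,50],[-170,-3,40],[-180,-3,20],[-180,-3,10]], turn=[0,0,0,0,0,0,0,0,0,0,0,0], grip=85)

```text
clock: 37.32
position: [0.4647, -0.0196, 0.1783]
ee_rot: [0.027, 1.0, 0.003, -0.005]
ft_force: [-0.4, 0.5, -0.6]
grip_width: 0.997
```

Call:
jog_arm(translation=[[0,0,25],[10,1,60],[40,1,60],[80,1,60],[120,2,60],[155,3,60],[180,3,60],[184,3,50],[184,3,30],[184,3,15],[184,3,15]], turn=[0,0,0,0,0,0,0,0,0,0,0], grip=0)

```text
clock: 38.23
position: [0.6482, -0.0168, 0.1898]
ee_rot: [0.027, 1.0, 0.002, -0.007]
ft_force: [-1.2, 0.6, -0.1]
grip_width: -0.004
```

Call:
jog_arm(translation=[[0,0,-8],[0,0,-15],[0,0,-20],[0,0,-22],[0,0,-22],[0,0,-22],[0,0,-22],[0,0,-22],[0,0,-22],[0,0,-22]], turn=[0,0,0,0,0,0,0,0,0,0])

```text
clock: 39.07
position: [0.6489, -0.0171, 0.1701]
ee_rot: [0.027, 1.0, 0.002, -0.006]
ft_force: [-3.1, -0.2, 13.7]
grip_width: -0.0
```

Call:
jog_arm(translation=[[0,0,10],[0,0,40],[-20,0,60],[-60,0,60],[-100,0,55],[-140,-2,50],[-170,-3,40],[-180,-3,20],[-180,-3,10],[-180,-3,5]], turn=[0,0,0,0,0,0,0,0,0,0])

```text
clock: 39.9
position: [0.4671, -0.0184, 0.1742]
ee_rot: [0.026, 1.0, 0.007, -0.006]
ft_force: [-0.7, 0.5, 0.5]
grip_width: -0.002
```

```bash
python3 l.py; python3 - <<'E'
from h import *
S=manip.camera("side")
print(manip.pinpoint(S,"cap_top")[:1],[d["extent"] for d in manip.outline_of(S,"cap_top")[:1]])
print(coils(S,.016))
E
```

```text
t 39.9 pos [467.1 -18.4 174.2] rpy [179.2  -0.7 177. ] F [-0.7  0.5  0.5] w -0.2
W pull 0.96 [266.5 203.4] [464.  -6.]
W thumb 0.77 [207.4 209.4] [466. -49.]
W bar_tip 0.9 [104.  185.9] [ 460. -148.]
S pull 0.64 [223.9 199.8] [473. -12.]
S thumb 0.62 [222.  204.8] [469. -37.]
S thumb 0.41 [291.8 178.2] [673. 107.]
S bar_tip 0.72 [250.5 227.1] [546. -55.]
S bar_tip 0.67 [216.8 249.2] [ 458. -148.]
[{'at': [289.4, 179.2], 'confidence': 0.62}] [[273.4, 175.9, 296.7, 190.4]]
[]
```

Call:
jog_arm(translation=[[0,-1,0],[0,-1,0],[0,-1,0],[0,-1,0],[0,-1,0],[0,-1,-25],[0,-1,-55],[0,-1,-78],[0,-1,-84],[0,-1,-84],[0,-1,-84]], turn=[0,0,0,0,0,0,0,0,0,0,0], grip=85)

```text
clock: 41.42
position: [0.4695, -0.0217, 0.0921]
ee_rot: [0.028, 1.0, 0.002, -0.005]
ft_force: [0.7, -1.1, -0.4]
grip_width: 0.993
```

Call:
jog_arm(translation=[[0,2,0],[0,4,0],[0,4,0],[0,4,0],[0,4,0],[0,4,0],[0,4,0],[0,4,0],[0,4,0],[0,4,0]], turn=[0,0,0,0,0,0,0,0,0,0], grip=10, grip_force=25)

```text
clock: 42.25
position: [0.4705, -0.0173, 0.0927]
ee_rot: [0.027, 1.0, 0.002, -0.004]
ft_force: [1.6, 1.7, 7.5]
grip_width: 0.327
```

```bash
python3 sw.py 80.5
```

```text
t 42.25 pos [470.5 -17.3  92.7] rpy [179.8  -0.5 176.9] F [1.6 1.7 7.5] w 27.9
yaw 176.86246965803807 tot -96.36246965803807 r 172.94285756404258
-4.2 [-8, 10]
-8.4 [-15, 21]
-12.6 [-21, 32]
-16.8 [-26, 43]
-20.9 [-30, 55]
-25.1 [-34, 67]
-29.3 [-37, 79]
-33.5 [-39, 92]
-37.7 [-39, 105]
-41.9 [-39, 117]
-46.1 [-38, 130]
-50.3 [-36, 142]
-54.5 [-34, 155]
-58.7 [-30, 167]
-62.8 [-25, 179]
-67.0 [-20, 190]
-71.2 [-14, 201]
-75.4 [-7, 211]
-79.6 [1, 221]
-83.8 [10, 231]
-88.0 [19, 239]
-92.2 [29, 248]
-96.4 [39, 255]
```

Call:
jog_arm(translation=[[-8,10,0],[-15,21,0],[-21,32,0],[-26,43,0],[-30,55,0],[-34,67,0],[-37,79,0],[-39,92,0],[-39,105,0],[-39,117,0],[-38,130,0],[-36,142,0]], turn=[-4.2,-8.4,-12.6,-16.8,-20.9,-25.1,-29.3,-33.5,-37.7,-41.9,-46.1,-50.3])

```text
clock: 43.25
position: [0.4344, 0.1253, 0.0929]
ee_rot: [0.451, 0.892, 0.004, -0.003]
ft_force: [1.6, -1.4, 2.9]
grip_width: 0.326
```

```bash
python3 sw.py 80.5
```

```text
t 43.25 pos [434.4 125.3  92.9] rpy [179.8  -0.5 126.4] F [ 1.6 -1.4  2.9] w 27.9
yaw 126.3767180285148 tot -45.8767180285148 r 172.69522507388558
-4.2 [3, 12]
-8.3 [7, 24]
-12.5 [11, 36]
-16.7 [17, 47]
-20.9 [23, 58]
-25.0 [30, 69]
-29.2 [37, 79]
-33.4 [46, 88]
-37.5 [55, 97]
-41.7 [65, 105]
-45.9 [75, 112]
```

Call:
jog_arm(translation=[[3,12,0],[7,24,0],[11,36,0],[17,47,0],[23,58,0],[30,69,0],[37,79,0],[46,88,0],[55,97,0],[65,105,0],[75,112,0],[75,112,0]], turn=[-4.2,-8.3,-12.5,-16.7,-20.9,-25,-29.2,-33.4,-37.5,-41.7,-45.9,-45.9])

```text
clock: 44.25
position: [0.511, 0.2374, 0.0929]
ee_rot: [0.765, 0.644, 0.004, -0.001]
ft_force: [-0.1, -1.4, 7.8]
grip_width: 0.328
```

Call:
jog_arm(translation=[[0,0,0],[0,0,0],[0,0,0],[0,0,20],[0,0,60],[0,0,100],[0,0,110]], turn=[0,0,0,0,0,0,0], grip=85)

```text
clock: 44.83
position: [0.513, 0.2371, 0.2081]
ee_rot: [0.765, 0.644, 0.007, -0.0]
ft_force: [0.2, 1.0, -0.2]
grip_width: 0.995
```

```bash
cat > k.py <<'E'
from h import *
import sys
W=manip.camera("wrist");T=manip.camera("top");S=manip.camera("side")
for n,c in(("T",T),("S",S)):
    for l,z in dict(pull=.108,thumb=.108,guard_hinge=.105,tray=0).items():
        for d in manip.pinpoint(c,l)[:2]:
            if d["confidence"]>.4: print(n,l,round(d["confidence"],2),np.round(1000*atz(c,d["at"],z))[:2])
    for d in manip.outline_of(c,"tray")[:1]:
        ys,xs=np.nonzero(d["mask"]);P=np.array([atz(c,p,.015)[:2]*1000 for p in np.c_[xs,ys][::5]],np.float32);print(n,"tray",d["confidence"],cv2.minAreaRect(P))
    print(n,"coils .036",coils(c,.036))
print("W",coils(W,.036))
E
python3 k.py; python3 c.py g5
```

```text
T pull 0.71 [516. 231.]
T guard_hinge 0.9 [608.  94.]
T tray 0.58 ((436.89837646484375, 425.9904479980469), (89.70632934570312, 18.769954681396484), 3.8797900676727295)
T coils .036 [(0.62, 551, -7, 75, 26, 1)]
S pull 0.74 [533. 249.]
S guard_hinge 0.79 [606.  87.]
S tray 0.66 [499. 371.]
S tray 0.92 ((504.682373046875, 368.3223876953125), (229.7448272705078, 141.45413208007812), 0.3706614375114441)
S coils .036 [(0.8, 553, -4, 77, 44, -1), (0.54, 539, -59, 77, 27, -1)]
W [(0.58, 568, -7, 41, 28, 5)]
t 45.63 pos [511.  237.3 202.8] rpy [179.7  -0.4  80.2] F [ 0.3 -0.5 -0.4] w 85.4
tcp px [[253.14653851 252.63905048]]
pull 0.77 [270. 186.] [526. 243.]
thumb 0.63 [214. 187.] [483. 250.]
bar_tip 0.77 [122. 169.] [388. 267.]
box 0.83 [307. 345.] [543. -18.]
rack 0.65 [308. 353.] [541. -12.]
rack 0.56 [324. 360.] [560. -27.]
pull extent 0.76 [116.7, 161.4, 378.0, 304.7]
thumb extent 0.56 [109.2, 164.7, 238.9, 205.2]
```

Call:
jog_arm(translation=[[3,-20,0],[6,-40,0],[9,-60,0],[12,-80,0],[15,-100,0],[18,-120,0],[21,-140,0],[24,-160,0],[27,-180,0],[30,-200,0],[33,-220,0],[36,-240,0]], turn=[7,14,21,28,35,42,49,56,63,70,77,84], grip=48)

```text
clock: 47.08
position: [0.547, -0.0037, 0.203]
ee_rot: [0.134, 0.991, 0.003, -0.003]
ft_force: [0.9, -0.2, -0.5]
grip_width: 0.563
```

Call:
jog_arm(translation=[[0,-5,-10],[0,-9,-20],[0,-9,-20],[0,-9,-20]], turn=[6,12.6,12.6,12.6])

```text
clock: 47.42
position: [0.5468, -0.0129, 0.1829]
ee_rot: [0.027, 1.0, 0.003, -0.004]
ft_force: [-0.1, 0.2, -1.1]
grip_width: 0.566
```

```bash
python3 e.py c6 .036
```

```text
t 47.42 pos [546.8 -12.9 182.9] rpy [179.7  -0.5 176.9] F [-0.1  0.2 -1.1] w 48.3
[(0.85, 553, -9, 87, 32, -2), (0.55, 538, -68, 87, 35, -2), (0.36, 617, -206, 82, 59, 87)]
0.8 [192. 168.] [532. -67.]
0.73 [259. 184.] [552.  -5.]
0.67 [390. 262.] [644. 126.]
copper [ 181  149   25   51 1121] [array([538.2, -66.6]), array([21.4, 48.2]), np.float64(86.5)]
copper [ 244  162   23   50 1058] [array([553.6,  -9.3]), array([21.1, 48.6]), np.float64(87.6)]
```

Call:
jog_arm(translation=[[2,3.5,-35],[2,3.5,-75],[2,3.5,-110],[2,3.5,-135],[2,3.5,-148],[2,3.5,-152],[2,3.5,-154],[2,3.5,-154]], turn=[0,0,0,0,0,0,0,0])

```text
clock: 48.23
position: [0.5504, -0.0084, 0.0307]
ee_rot: [0.026, 1.0, 0.003, -0.003]
ft_force: [1.3, -0.3, 0.8]
grip_width: 0.559
```

Call:
jog_arm(translation=[[0,0,0],[0,0,0],[0,0,0],[0,0,0],[0,0,0],[0,0,0],[0,0,15],[0,0,50],[0,0,90],[0,0,130],[0,0,170],[0,0,170]], turn=[0,0,0,0,0,0,0,0,0,0,0,0], grip=5, grip_force=40)

```text
clock: 49.23
position: [0.5538, -0.0093, 0.2086]
ee_rot: [0.027, 1.0, 0.004, 0.003]
ft_force: [1.3, -0.4, -0.4]
grip_width: 0.238
```

Call:
jog_arm(translation=[[-1,15,0],[-2,45,0],[-3,77,0],[-4,110,0],[-5,143,0],[-6,176,0],[-8,209,0],[-9,242,0],[-10,275,0],[-12,308,0],[-13,340,0],[-14,360,0]], turn=[-7,-14,-21,-28,-35,-42,-49,-56,-63,-70,-77,-84])

```text
clock: 50.23
position: [0.5386, 0.3552, 0.2087]
ee_rot: [0.689, 0.724, 0.002, 0.004]
ft_force: [0.1, 0.4, -0.6]
grip_width: 0.238
```

Call:
jog_arm(translation=[[0,3,0],[0,3,0],[0,3,0]], turn=[-4,-8,-8])

```text
clock: 50.48
position: [0.5382, 0.3592, 0.2089]
ee_rot: [0.739, 0.674, 0.002, 0.005]
ft_force: [-0.6, -1.2, -0.8]
grip_width: 0.234
```

```bash
cat > t.py <<'E'
from h import *
import sys
o=obs();W=manip.camera("wrist");T=manip.camera("top");S=manip.camera("side");save(W,sys.argv[1]);save(T,sys.argv[1]+"T")
for n,c in(("W",W),("T",T),("S",S)):
    for d in manip.pinpoint(c,"tray")[:1]: print(n,round(d["confidence"],2),np.round(1000*atz(c,d["at"],0))[:2])
    for d in manip.outline_of(c,"tray")[:1]:
        ys,xs=np.nonzero(d["mask"]);P=np.array([atz(c,p,.015)[:2]*1000 for p in np.c_[xs,ys]],np.float32);print(n,"tray",d["extent"],cv2.minAreaRect(P))
    print(n,"coils",coils(c,.022))
g=W["frame"];gr=cv2.cvtColor(g,cv2.COLOR_RGB2GRAY)
m=(gr<45).astype(np.uint8)
n,l,st,ce=cv2.connectedComponentsWithStats(m);print(st[st[:,4]>1500])
E
python3 t.py t1
```

```text
t 50.48 pos [538.2 359.2 208.9] rpy [179.5   0.2  84.7] F [-0.6 -1.2 -0.8] w 20.0
W 0.65 [506. 360.]
W coils [(0.63, 529, 248, 218, 81, 85)]
T 0.96 [500. 362.]
T tray [144.4, 173.3, 179.4, 235.0] ((498.5234680175781, 357.228759765625), (138.4262237548828, 225.72023010253906), 86.2002944946289)
T coils [(0.54, 536, -67, 76, 26, 1), (0.42, 518, 187, 222, 140, -10)]
S 0.55 [498. 333.]
S tray [200.1, 153.4, 266.9, 180.5] ((502.94183349609375, 364.2604064941406), (164.38601684570312, 239.83154296875), 89.77383422851562)
S coils [(0.67, 538, -41, 81, 34, 3), (0.5, 542, 864, 171, 37, 89)]
[[     0      0    512    384 165340]
 [   148    263    364    121  21597]
 [     0    300    160     84   5468]]
```

Call:
jog_arm(translation=[[0,-2,-38],[0,-2,-78],[0,-2,-118],[0,-2,-150],[0,-2,-172],[0,-2,-184],[0,-2,-186],[0,-2,-186],[0,-2,-186]], turn=[0,0,0,0,0,0,0,0,0])

```text
clock: 51.83
position: [0.5396, 0.3565, 0.0244]
ee_rot: [0.738, 0.675, 0.003, 0.005]
ft_force: [-0.1, -0.0, -0.9]
grip_width: 0.235
```

Call:
jog_arm(translation=[[0,0,-3],[0,0,-6],[0,0,-8],[0,0,-8]], turn=[0,0,0,0])

```text
clock: 52.17
position: [0.5398, 0.3568, 0.0167]
ee_rot: [0.738, 0.675, 0.003, 0.005]
ft_force: [0.2, 0.7, 0.9]
grip_width: 0.238
```

Call:
jog_arm(translation=[[0,0,0],[0,0,0],[0,0,0],[0,0,20],[0,0,60],[0,0,100],[0,0,140],[0,0,180],[0,0,185]], turn=[0,0,0,0,0,0,0,0,0], grip=48)

```text
clock: 52.92
position: [0.5425, 0.3571, 0.209]
ee_rot: [0.738, 0.674, 0.007, 0.005]
ft_force: [0.4, -0.1, 0.2]
grip_width: 0.56
```

```bash
python3 t.py t2; python3 e.py t3 .022
```

```text
t 52.92 pos [542.5 357.1 209. ] rpy [179.   -0.2  84.8] F [ 0.4 -0.1  0.2] w 47.9
W 0.73 [503. 362.]
W tray [97.0, 100.4, 319.4, 233.8] ((500.12469482421875, 359.53662109375), (143.0942840576172, 233.4311065673828), 86.27519989013672)
W coils [(0.6, 539, 357, 86, 32, 86)]
T tray [140.5, 169.5, 182.2, 235.9] ((498.95111083984375, 357.3992919921875), (143.13919067382812, 234.08392333984375), 86.01600646972656)
T coils [(0.56, 538, -69, 80, 26, -2), (0.35, 549, 78, 419, 243, -74)]
S 0.92 [497. 360.]
S tray [203.6, 155.6, 267.7, 179.7] ((499.95855712890625, 358.7581481933594), (165.45970153808594, 232.0498809814453), 86.67671966552734)
S coils [(0.58, 543, 371, 88, 30, 89), (0.44, 538, -42, 76, 32, -1), (0.4, 516, 307, 249, 230, -12)]
[[     0      0    512    384 168776]
 [   109    247    403    137  19449]
 [     0    306    128     78   5656]]
t 53.52 pos [539.8 356.7 201.3] rpy [1.794e+02 1.000e-01 8.480e+01] F [ 0.5 -0.2 -0.2] w 47.9
[(0.66, 539, 356, 85, 32, 85), (0.21, 439, 234, 134, 87, -48)]
0.56 [254. 170.] [543. 356.]
0.51 [217. 168.] [505. 363.]
copper [240 150  22  45 948] [array([539.5, 355.5]), array([47.3, 22.1]), np.float64(84.1)]
copper [  0 155  56 168 787] [array([284.7, 295.1]), array([204.8,   7.5]), np.float64(89.5)]
```

Call:
jog_arm(translation=[[0,-35,5],[0,-70,5],[0,-105,5],[0,-140,5],[0,-175,5],[0,-210,5],[0,-245,5],[0,-280,5],[0,-315,5],[0,-350,5],[0,-388,5],[-1,-424,0]], turn=[7,14,21,28,35,42,49,56,63,70,77,84])

```text
clock: 54.67
position: [0.5392, -0.0658, 0.203]
ee_rot: [0.102, 0.995, 0.006, 0.002]
ft_force: [0.2, -1.4, -0.2]
grip_width: 0.559
```

Call:
jog_arm(translation=[[0,0,-10],[0,0,-20],[0,0,-20],[0,0,-20]], turn=[6,8,8,8], grip=44)

```text
clock: 55.0
position: [0.539, -0.0658, 0.1829]
ee_rot: [0.033, 0.999, 0.006, 0.002]
ft_force: [-0.3, 1.0, -0.7]
grip_width: 0.514
```

```bash
python3 e.py c7 .036
```

```text
t 55.0 pos [539.  -65.8 182.9] rpy [1.793e+02 1.000e-01 1.762e+02] F [-0.3  1.  -0.7] w 43.9
[(0.73, 538, -67, 87, 32, -4)]
0.88 [248. 172.] [533. -67.]
copper [ 237  153   23   50 1086] [array([538.2, -67.3]), array([20.6, 47.8]), np.float64(86.6)]
```

Call:
jog_arm(translation=[[-2,-1.5,-35],[-2,-1.5,-75],[-2,-1.5,-110],[-2,-1.5,-135],[-2,-1.5,-148],[-2,-1.5,-152],[-2,-1.5,-154],[-2,-1.5,-154]], turn=[0.5,0.5,0.5,0.5,0.5,0.5,0.5,0.5])

```text
clock: 55.82
position: [0.5386, -0.0668, 0.0307]
ee_rot: [0.028, 1.0, 0.006, 0.003]
ft_force: [-0.0, -1.3, 0.2]
grip_width: 0.514
```

Call:
jog_arm(translation=[[0,0,0],[0,0,0],[0,0,0],[0,0,0],[0,0,0],[0,0,0],[0,0,15],[0,0,50],[0,0,90],[0,0,130],[0,0,170],[0,0,172]], turn=[0,0,0,0,0,0,0,0,0,0,0,0], grip=5)

```text
clock: 56.82
position: [0.5417, -0.068, 0.2102]
ee_rot: [0.028, 1.0, 0.007, 0.008]
ft_force: [1.4, -0.7, -1.0]
grip_width: 0.239
```

Call:
jog_arm(translation=[[-3,20,0],[-8,55,0],[-14,92,0],[-21,130,0],[-28,168,0],[-35,206,0],[-42,244,0],[-49,282,0],[-56,320,0],[-63,358,0],[-70,395,0],[-77,425,0]], turn=[-7,-14,-21,-28,-35,-42,-49,-56,-63,-70,-77,-84])

```text
clock: 57.82
position: [0.4634, 0.3605, 0.2108]
ee_rot: [0.664, 0.747, 0.001, 0.01]
ft_force: [0.3, 0.5, -0.6]
grip_width: 0.238
```

Call:
jog_arm(translation=[[0,1,0],[0,1,0],[0,1,0],[0,1,-30],[0,1,-70],[0,1,-110],[0,1,-145],[0,1,-170],[0,1,-182],[0,1,-186],[0,1,-186],[0,1,-186]], turn=[-4,-8,-8,-8,-8,-8,-8,-8,-8,-8,-8,-8])

```text
clock: 58.82
position: [0.4645, 0.362, 0.0266]
ee_rot: [0.715, 0.699, 0.001, 0.01]
ft_force: [-0.4, -0.2, -0.6]
grip_width: 0.241
```

Call:
jog_arm(translation=[[0,0,-3],[0,0,-6],[0,0,-9],[0,0,-10],[0,0,-10]], turn=[0,0,0,0,0])

```text
clock: 59.23
position: [0.4645, 0.3622, 0.0167]
ee_rot: [0.715, 0.699, 0.002, 0.01]
ft_force: [-0.3, -0.6, -0.0]
grip_width: 0.237
```

Call:
jog_arm(translation=[[0,0,0],[0,0,0],[0,0,0],[0,0,20],[0,0,60],[0,0,100],[0,0,140],[0,0,180],[0,0,185]], turn=[0,0,0,0,0,0,0,0,0], grip=48)

```text
clock: 59.98
position: [0.4672, 0.363, 0.2083]
ee_rot: [0.715, 0.699, 0.006, 0.01]
ft_force: [0.5, 0.2, 0.5]
grip_width: 0.561
```

```bash
python3 e.py t5 .022; python3 l.py
```

```text
t 59.98 pos [467.2 363.  208.3] rpy [178.7   0.3  88.7] F [0.5 0.2 0.5] w 47.9
[(0.73, 540, 357, 86, 37, 86), (0.6, 465, 365, 85, 31, 89)]
0.94 [318. 171.] [543. 358.]
0.59 [246. 163.] [465. 369.]
copper [  38   28   58  264 1241] [array([277.9, 360.6]), array([282. ,   7.4]), np.float64(89.9)]
copper [235 146  22  44 905] [array([464.1, 364.5]), array([46.8, 21.9]), np.float64(88.9)]
copper [303 151  26  45 898] [array([538.3, 356. ]), array([48., 23.]), np.float64(84.6)]
t 60.13 pos [464.3 362.4 201.5] rpy [179.    0.6  88.8] F [ 0.  -0.8 -0.5] w 48.1
W pull 0.8 [318.  317.1] [523. 243.]
W thumb 0.76 [274.7 313. ] [483. 249.]
W thumb 0.75 [321.  316.7] [526. 244.]
S pull 0.83 [244.  156.2] [531. 256.]
S pull 0.53 [246.8 163.6] [540. 203.]
S thumb 0.46 [243.5 157.6] [529. 246.]
S bar_tip 0.61 [198.9 171.1] [378. 268.]
```

Call:
jog_arm(translation=[[12,-35,0],[25,-70,0],[38,-105,0],[44,-121,0],[44,-121,0],[44,-121,-30],[44,-121,-65],[44,-121,-95],[44,-121,-108],[44,-121,-109],[44,-121,-109],[44,-121,-109]], turn=[-3,-6,-8.5,-8.5,-8.5,-8.5,-8.5,-8.5,-8.5,-8.5,-8.5,-8.5], grip=85)

```text
clock: 61.53
position: [0.5093, 0.2413, 0.0937]
ee_rot: [0.765, 0.644, 0.001, 0.011]
ft_force: [-0.3, -0.3, 1.0]
grip_width: 0.995
```

Call:
jog_arm(translation=[[2,0,0],[5,-1,0],[5,-1,0],[5,-1,0],[5,-1,0],[5,-1,0],[5,-1,0],[5,-1,0],[5,-1,0],[5,-1,0]], turn=[0,0,0,0,0,0,0,0,0,0], grip=10, grip_force=25)

```text
clock: 62.37
position: [0.515, 0.2398, 0.0943]
ee_rot: [0.765, 0.644, 0.002, 0.011]
ft_force: [2.7, -2.7, 5.6]
grip_width: 0.331
```

```bash
python3 sw.py 176.8
```

```text
t 62.37 pos [515.  239.8  94.3] rpy [178.9   0.7  80.2] F [ 2.7 -2.7  5.6] w 28.2
yaw 80.19750386709252 tot 96.60249613290749 r 171.98733513351513
4.0 [-10, -7]
8.1 [-20, -14]
12.1 [-29, -22]
16.1 [-37, -30]
20.1 [-45, -40]
24.2 [-52, -49]
28.2 [-59, -59]
32.2 [-65, -70]
36.2 [-70, -81]
40.3 [-74, -92]
44.3 [-77, -104]
48.3 [-80, -116]
52.3 [-82, -128]
56.4 [-83, -140]
60.4 [-83, -152]
64.4 [-82, -164]
68.4 [-81, -176]
72.5 [-78, -188]
76.5 [-75, -199]
80.5 [-71, -211]
84.5 [-66, -222]
88.6 [-60, -232]
92.6 [-54, -243]
96.6 [-47, -252]
```

Call:
jog_arm(translation=[[-10,-7,0],[-20,-14,0],[-29,-22,0],[-37,-30,0],[-45,-40,0],[-52,-49,0],[-59,-59,0],[-65,-70,0],[-70,-81,0],[-74,-92,0],[-77,-104,0],[-80,-116,0]], turn=[4,8.1,12.1,16.1,20.1,24.2,28.2,32.2,36.2,40.3,44.3,48.3])

```text
clock: 63.37
position: [0.4343, 0.1236, 0.0943]
ee_rot: [0.433, 0.902, 0.006, 0.009]
ft_force: [1.0, 0.1, 2.6]
grip_width: 0.325
```

```bash
python3 sw.py 176.8
```

```text
t 63.37 pos [434.3 123.6  94.3] rpy [178.9   0.6 128.7] F [1.  0.1 2.6] w 27.8
yaw 128.73323276667742 tot 48.066767233322594 r 172.53501571030463
4.0 [-2, -12]
8.0 [-3, -24]
12.0 [-3, -36]
16.0 [-2, -48]
20.0 [0, -60]
24.0 [2, -72]
28.0 [5, -83]
32.0 [9, -95]
36.1 [14, -106]
40.1 [20, -116]
44.1 [26, -127]
48.1 [33, -137]
```

Call:
jog_arm(translation=[[-2,-12,0],[-3,-24,0],[-3,-36,0],[-2,-48,0],[0,-60,0],[2,-72,0],[5,-83,0],[9,-95,0],[14,-106,0],[20,-117,0],[28,-128,0],[37,-139,0]], turn=[4,8,12,16,20,24,28,32,36,40,44,48.1])

```text
clock: 64.37
position: [0.4703, -0.0165, 0.0941]
ee_rot: [0.025, 1.0, 0.009, 0.004]
ft_force: [-7.8, -3.4, 12.2]
grip_width: 0.323
```

Call:
jog_arm(translation=[[2,0,0],[4,0,0],[4,0,0]], turn=[0,0,0])

```text
clock: 64.62
position: [0.4724, -0.0182, 0.0938]
ee_rot: [0.026, 1.0, 0.008, 0.001]
ft_force: [-12.5, -3.8, 14.9]
grip_width: 0.331
```

Call:
jog_arm(translation=[[2,0,0],[2,0,0],[1,0,0],[1,0,0],[0,0,0],[-1,-3,20],[-1,-3,50],[-1,-3,80],[-1,-3,110],[-1,-3,110]], turn=[0,0,0,0,0,0,0,0,0,0], grip=85)

```text
clock: 65.45
position: [0.4739, -0.0212, 0.2085]
ee_rot: [0.027, 1.0, 0.01, 0.005]
ft_force: [0.7, 0.8, -0.3]
grip_width: 0.998
```

```bash
python3 l.py
```

```text
t 65.45 pos [473.9 -21.2 208.5] rpy [178.8   0.5 177. ] F [ 0.7  0.8 -0.3] w 85.2
W pull 0.77 [269.1 182.5] [467.  -5.]
W thumb 0.95 [227.9 184.2] [467. -38.]
W bar_tip 0.74 [114.3 169.5] [ 463. -153.]
S pull 0.73 [224.  196.6] [473.   4.]
S thumb 0.53 [222.3 205.2] [470. -39.]
S bar_tip 0.63 [216.4 240.4] [ 456. -112.]
```

Call:
jog_arm(translation=[[-22,8,0],[-42,17,-10],[-42,17,-50],[-42,17,-90],[-42,17,-118],[-42,17,-119],[-42,17,-119]], turn=[0,0,0,0,0,0,0], grip=0)

```text
clock: 66.43
position: [0.4277, -0.0057, 0.0832]
ee_rot: [0.027, 1.0, 0.004, -0.001]
ft_force: [-0.1, -0.3, 0.8]
grip_width: 0.003
```

Call:
jog_arm(translation=[[3,0,0],[6,0,0],[9,0,0],[12,0,0],[15,0,0],[18,0,0],[20,0,0],[22,0,0],[24,0,0],[25,0,0],[25,0,0]], turn=[0,0,0,0,0,0,0,0,0,0,0])

```text
clock: 67.35
position: [0.4492, -0.0059, 0.0819]
ee_rot: [0.027, 1.0, 0.004, -0.005]
ft_force: [-13.3, 0.8, 3.7]
grip_width: 0.003
```

Call:
jog_arm(translation=[[2,0,0],[4,0,0],[6,0,0],[6,0,0],[6,0,0]], turn=[0,0,0,0,0])

```text
clock: 67.77
position: [0.4493, -0.0066, 0.0796]
ee_rot: [0.028, 1.0, 0.004, -0.011]
ft_force: [-21.1, -0.5, 2.1]
grip_width: -0.003
```

Call:
jog_arm(translation=[[-10,0,0],[-18,0,0],[-18,0,40],[-18,0,80],[-8,-5,110],[8,-12,125],[20,-15,126],[20,-15,126],[20,-15,126]], turn=[0,0,0,0,0,0,0,0,0])

```text
clock: 68.52
position: [0.4694, -0.022, 0.2056]
ee_rot: [0.028, 1.0, 0.003, -0.011]
ft_force: [0.0, 0.3, -0.2]
grip_width: -0.004
```

```bash
python3 l.py; python3 - <<'E'
from h import *
W=manip.camera("wrist");T=manip.camera("top");S=manip.camera("side")
for p in((468,-8,128),(466,-48,125)): print(proj(W,np.array(p)/1000).round(1))
print(coils(T,.022),coils(S,.022),manip.pinpoint(S,"cap_top")[:1],manip.pinpoint(S,"fuse_box")[:1])
f=W["frame"][150:215,90:300,::-1];s=S["frame"][140:290,180:330,::-1]
a=cv2.resize(f,(780,241),interpolation=2);b=cv2.resize(s,(340,340),interpolation=2);c=cv2.resize(T["frame"][150:240,130:250,::-1],(440,340),interpolation=2)
cv2.imwrite("pics/final.png",np.vstack([a,np.hstack([b,c])]))
E
```

```text
t 68.52 pos [469.4 -22.  205.6] rpy [179.7  -1.3 176.7] F [ 0.   0.3 -0.2] w -0.3
W pull 0.82 [272.3 192.7] [467.  -5.]
W thumb 0.89 [217.  197.2] [469. -49.]
W bar_tip 0.77 [123.7 179.2] [ 463. -149.]
S pull 0.94 [226.8 199.6] [481. -11.]
S thumb 0.5 [220.9 206.3] [467. -45.]
S bar_tip 0.59 [216.2 246. ] [ 456. -135.]
[[268.9 201.9]]
[[215.4 201.2]]
[(0.66, 466, 364, 76, 26, -88), (0.42, 540, 355, 82, 31, 85)] [(0.48, 540, 353, 125, 36, 89)] [{'at': [290.7, 177.8], 'confidence': 0.55}] [{'at': [284.1, 285.2], 'confidence': 0.65}]
```

```bash
python3 -c "
from workcell import manip
print(manip.hand_in())"
```

```text
the job is handed in; nothing more can be done
None
```

I carried out every step with the two coils that were on the bench; no camera showed a third. I then handed the job in at about 69 s on the robot's clock. The hand-in gives no verdict, so what follows rests on my own measurements.

- **Loading and blowing:** I squeezed the latch, opened the guard, and laid the coils in the middle and right-hand slots. I then shut the guard and pressed the cap right down. I pressed it twice, because the first hold may have been short; both presses bottomed at 14–19 N and the cap sprang up.
- **Unloading:** I opened the guard again and laid both coils in the tray. I then shut the box, left it latched, and raised the arm clear.
- **Guard needed a second push:** Both times I shut it, the bar stayed up when I let go: the thumb lever was about 30 mm from the pull instead of about 40. I pushed the pull shut with the closed fingers at 21–26 N, and the lever then went back to its rest distance.
- **One coil shifted:** After the duster presses, the middle-slot coil was about 6 mm further back. It was well inside the limits when the guard was shut, and I picked it up from its new place.

Last checks:

| Check | Reading |
|---|---|
| Coils in the tray | side by side at (465, 364) and (539, 356) mm |
| Thumb lever to pull | 44 mm apart, as at the start, so the bar is down |
| Cap | up |
| Fuse box | detected within about 1 cm of its starting point |

The last picture could not be viewed because the limit of 16 had been reached, so the final checks come from the detectors. In that last check the side camera detected only one of the two tray coils; the top camera showed both.

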